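# Serve the cookie with the turner and hang it up again

### The arm

A 6-joint arm with a two-finger parallel gripper is mounted at the origin on the work surface. World frame = base frame: x ahead of the robot, y to its left, z up, the work surface at z = 0. Lengths are in m, angles in degrees, forces in N, time in s.
With the tool pointing down it reaches from about 0.375 to 0.9 m from the base axis. Payload 3.1 kg.
Tool frame: the origin (TCP) lies on the centre line of the jaws, within the pads' length; the fingertips stand 22 mm ahead of it and the grasp point (between the pads) lies 3 mm ahead of it; y points along the fingers, z is the direction in which the jaws open and shut, and the axes are right-handed (so a half turn about y gives the same grasp; the last joint's range is limited). The gripper opens to 87 mm and grips with 3 to 60 N. Pads are 19 mm wide; open, the fingers measure 117 mm over their backs; the gripper's body (75 mm by 190 mm) begins 51 mm behind the grasp point.
Start: joints at [58.871, 30.224, 82.088, -0, 67.689, -10.227], TCP at [0.223, 0.584, 0.245] pointing down, gripper open.
Joint ranges: [-176.69, 176.69], [-43.24, 126.21], [12.49, 139.97], [-82, 262], [0, 151.66], [-163.58, 163.58]. Speed limits (degrees/s): [159.86, 159.86, 180, 180, 180, 180].

### API

Orientations are given as a 3x3 rotation matrix whose columns are the frame's x, y, z axes.
In Python, from rig import bot gives the robot as it stands.
- The arm moves only by the tool jog_arm, never from a script. Its argument "motion" is one flat list of numbers, 6 for each row, row after row: the shift along the tool's x, y, z in mm, then the turn, a rotation vector about the tool's x, y, z in degrees. A call has 1 to 20 rows; each row is the pose to reach, as a shift and turn from the pose commanded when the call began, along the tool's axes at that moment; what a row does not reach only later rows make up. A row lasts 1/8 s, in which the tool goes at most 62.5 mm and 10.7 degrees, less where a joint would pass 70% of its speed; a pose out of reach is approached as far as the arm can. A call with a gripper value outside its range is refused whole. "gripper" is the opening, from 0 (shut) to 1 (fully open), set as the call begins (left out, the last holds). The fingers move at their own pace and stop on an object; the grip force is fixed at half the most. Time passes only in rows, so rows that repeat a pose let the fingers close. It gives the time, the measured TCP pose, the force and the opening at its end, in the units of the state.
- bot.read_state(): the state, without advancing time (a new reading comes with each control period).
- bot.capture(name): name is "scene" or "top" or "wrist"; returns (picture, depth): 384x512x3 uint8, red, green, blue; 384x512 float32, m along the optical axis (not along the pixel's ray), 0 where there is no reading.
- bot.get_calibration(name): a dict with "mtx" (3x3 intrinsics, pixels), "pose" (4x4, takes a point from camera to world coordinates); the wrist camera has in their place "hand_eye" (4x4, takes a point from camera to tool coordinates, whose origin is the TCP and whose axes are the tool frame's). Camera axes: x right, y up, looking along -z (the intrinsics and any distortion apply to the point x, -y, -z); pixel columns grow to the right and rows downward; lengths in m; the calibration is good to about 2 mm. The wrist camera is an equidistant fisheye: a pixel r from the principal point sees the ray r / f radians off the axis. A picture is of the moment at which its call begins: read the wrist's pose just before it. get_calibration takes no time and is no camera call.
- bot.hand_in(): hands the job in, once; it reports no verdict.
The state is a dict: "time_s": time; "joint_positions": joint angles; "qvel": joint speeds; "tau": joint torques, N m; "position": TCP position; "tcp_rot": TCP orientation; "force": force on the tool from outside, world axes, zero at the start; "moment": the same for the moment, N m; "opening": opening from 0.0 (shut) to 1.0 (fully open).
Only numpy, scipy, OpenCV 4.12 (cv2) and the standard library are available. Lean on these libraries where they do the work, as an engineer would, in place of code of your own. Each camera call takes 0.05 s, during which the arm holds its last target.

### The job

Take the turner from its hook, slide its blade under the big cookie on the baking sheet and carry the cookie to the plate, leaving it lying flat in the plate's well, without dropping it and without touching it with the gripper or arm. Then hang the turner back on the hook by the loop of its handle. Leave the mug, jar and pepper mill where they are.

Things in the scene. Friction and masses are not known exactly. Their poses are not given: they have to be found in the camera images.
- turner: Turner, 0.2 kg, hung by its loop at the start. Origin: mid heel of the blade, underside. z runs up the straight handle: shank to 35 mm, black grip 35-205 mm (22 wide in y, 16 thick in x), wire loop to 248 mm. Steel blade 110 long, 90 wide (y), 2.5 thick runs from the origin along (-0.766, 0, -0.643), top face towards (-0.643, 0, 0.766): blade level, the handle rises at 50 deg, back from the edge.
- turner_loop (a point): On the turner: underside of the 7 mm wire at the top of the loop, the point that rests on the hook; at (0, 0, 241.5) mm in the turner's frame. The loop's opening below it is 33 mm wide (y) and 36 mm high.
- turner_grip (a point): On the turner: centre of the handle's grip, a good place to pinch its 22 mm width (along y); at (0, 0, 65) mm in the turner's frame.
- turner_edge (a point): On the turner: middle of the blade's front edge, on its underside; 110 mm from the origin.
- stand: Utensil stand, fixed, one hook. Origin on the counter below mid hook. Round foot of radius 70 mm and 14 mm pole, 375 mm tall, near x = +50 mm. Hook: level steel strap along x, 14 mm wide, 5 thick, top face 326.5 mm up, from the pole to x = -25 mm, open end to -x with a lip (x = -25 to -30) rising 12 mm above the strap. A 70 mm wide rest bar at x = +8 mm, 240 mm up, keeps the hung handle upright.
- stand_hook (a point): Middle of the hook strap, on its top face (on the stand's frame: x = 0, y = 0, z = 326.5 mm).
- sheet: Aluminium baking sheet on a wooden board, fixed. Origin: centre of the underside, on the counter. Sheet 240 mm along x, 200 mm along y, flat top 16 mm above the counter; board 250 x 210 mm. Only the edge at -x is turned up: a wall over the whole width, inner face at x = -116 mm, top 40 mm above the counter. The other three edges are open and flat.
- cookie: Big round crisp cookie, 104 mm across, 16 mm thick, hard, about 0.11 kg, slides easily (dry on smooth metal or glaze). Origin at the centre of its flat underside (84 mm across); the underside's edge is bevelled: 6 mm high, 10 mm wide. z is its upright axis. Starts lying flat on the sheet, 12 to 45 mm from the turned-up wall.
- plate: White dinner plate, loose, 240 mm across, rim 22 mm above the counter; flat inner floor about 150 mm across, 6 mm above the counter. Origin at the centre of the underside.
- mug: White mug, 80 mm across, 95 mm tall, handle to +y; bystander, origin at the centre of the underside.
- jar: Amber jar with a steel cap, 64 mm across, 110 mm tall; bystander, origin at the centre of the underside.
- mill: Dark wooden pepper mill, 60 mm across, 155 mm tall; bystander, origin at the centre of the underside.
Mind the look-alikes: they are no part of the job. Of the things that look like the plate, take the one that is farthest to the robot's right at the start.

How it is judged (in metres and radians):
On the way, in this order (a step that is already met when the one before it is completed fails the run):
1. the cookie rides on the turner alone, lifted clear of the sheet (height (world z) of cookie above 0.045 m and contact force between turner and cookie above 0.3 N and contact force between sheet and cookie below 0.05 N and angle between cookie's own z axis and vertical below 0.4 rad), for 0.3 s.
2. the cookie lies flat on the plate, clear of the turner (horizontal distance between cookie and plate below 0.05 m and height (world z) of cookie below 0.02 m and angle between cookie's own z axis and vertical below 0.15 rad and contact force between plate and cookie above 0.3 N and contact force between turner and cookie below 0.02 N), for 0.3 s.
At the end, for the whole second after the job is handed in: The cookie lies flat (within 9 deg) and still on the plate, its centre within 50 mm of the plate's centre; the turner hangs still from the hook by its loop (top of the loop on the strap between lip and pole, handle within 17 deg of upright), released (horizontal distance between cookie and plate below 0.05 m and height (world z) of cookie below 0.02 m and angle between cookie's own z axis and vertical below 0.15 rad and contact force between plate and cookie above 0.3 N and linear speed of cookie below 0.03 m/s and x of turner_loop in the frame of stand_hook between -0.028 and 0.045 m and y of turner_loop in the frame of stand_hook between -0.015 and 0.015 m and z of turner_loop in the frame of stand_hook between -0.01 and 0.01 m and angle between turner's own z axis and vertical below 0.3 rad and contact force between turner and stand above 0.8 N and linear speed of turner below 0.06 m/s); the robot touches nothing.
It fails at once if the gripper or arm touches the cookie (contact force between any of the fingers, the arm and cookie above 0.2 N).
It fails at once if the cookie is dropped or flung (faster than 0.9 m/s while off the turner) (linear speed of cookie above 0.9 m/s and contact force between turner and cookie below 0.05 N).
It fails at once if a bystander (mug, jar, mill) is moved more than 30 mm (distance of any of mug, jar, mill from where it was at the start of the episode above 0.03 m).
It also fails if it takes over 70 s, if anything falls off the work surface, if the arm or the gripper's body presses on something with over 40 N, if the wrist force passes 120 N, or if a joint passes its speed limit or range.

## Working session

There is one attempt and no reset: what is moved stays moved. The work goes in short steps, Python scripts to look and compute and a tool call to move; the robot and the scene stay as the last step left them, time stands still between calls to the robot, and variables do not carry over. Pictures are saved under pics/ and viewed, and the job is handed in when it is done.

Besides the shell and the picture viewer there is one more tool, called after "Request:" as name(argument=value, ...), one argument or row to a line, values as JSON. jog_arm: Moves the arm, as the interface text tells. Its arguments: {"type":"object","properties":{"motion":{"type":"array","items":{"type":"number"}},"gripper":{"type":"number"}},"required":["motion"]}

```bash
ls; mkdir -p pics; python3 - <<'E'
from rig import bot
import cv2,numpy as np
s=bot.read_state();print(s)
for n in ("scene","top","wrist"):
    p,d=bot.capture(n); cv2.imwrite(f"pics/{n}0.png",p[:,:,::-1]); np.savez(f"pics/{n}0.npz",p=p,d=d)
    print(n,bot.get_calibration(n))
E
```

```text
pics
{'time_s': 0.0, 'joint_positions': array([ 5.88719318e+01,  3.02787354e+01,  8.21575213e+01,  8.04713862e-04,
        6.76881731e+01, -1.02271120e+01]), 'qvel': array([-0.00289003,  0.0144708 ,  0.0307025 ,  0.05994424, -0.06954047,
       -0.01576559]), 'tau': array([ 8.28648638e-06, -4.40029800e+01, -1.76588112e+01,  6.32748543e-02,
        5.80772536e-02, -1.58119556e-04]), 'position': array([0.22257515, 0.58328566, 0.24356775]), 'tcp_rot': array([[ 9.34196388e-01, -1.13379264e-03,  3.56757374e-01],
       [-3.56758953e-01, -1.85229491e-03,  9.34194636e-01],
       [-3.98363134e-04, -9.99997642e-01, -2.13489789e-03]]), 'force': array([-0.53103466, -0.8268255 ,  0.61222051]), 'moment': array([0.00815571, 0.06507411, 0.01508533]), 'opening': 0.9993447467152237}
scene {'mtx': array([[411.48125614,   0.        , 251.97080909],
       [  0.        , 411.48125614, 197.24705778],
       [  0.        ,   0.        ,   1.        ]]), 'pose': array([[ 0.13576851, -0.77954101,  0.61145951,  1.33965847],
       [ 0.99059996,  0.11720922, -0.07052452, -0.02896572],
       [-0.01669193,  0
[... 344 characters left out ...]
[-0.99970102,  0.02428046,  0.00288778,  0.0719162 ],
       [ 0.00659759,  0.15413243,  0.98802817,  1.61429853],
       [ 0.        ,  0.        ,  0.        ,  1.        ]])}
wrist {'mtx': array([[297.31863964,   0.        , 255.03233134],
       [  0.        , 297.31863964, 192.53306322],
       [  0.        ,   0.        ,   1.        ]]), 'hand_eye': array([[-8.69146398e-04, -9.55254647e-01, -2.95783373e-01,
        -8.33405130e-02],
       [-3.26483955e-04,  2.95783740e-01, -9.55254873e-01,
        -1.39444002e-01],
       [ 9.99999569e-01, -7.33687806e-04, -5.68954687e-04,
        -2.51233928e-04],
       [ 0.00000000e+00,  0.00000000e+00,  0.00000000e+00,
         1.00000000e+00]])}
```

View pics/scene0.png

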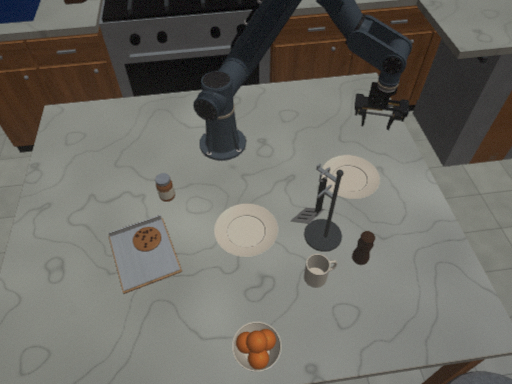

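View pics/top0.png

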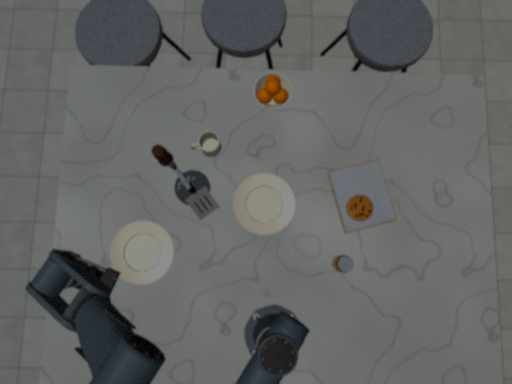

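View pics/wrist0.png

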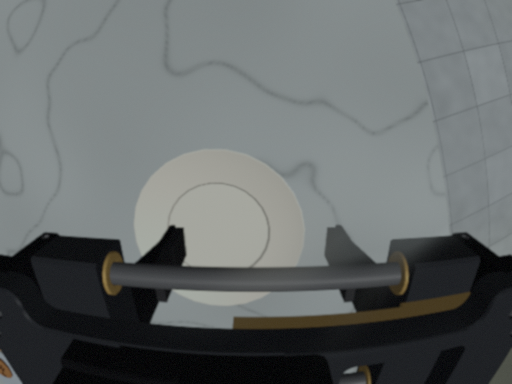

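The scene shows two plates, the stand with the turner, and the sheet with the cookie. In the top view they are at: sheet (362,196), cookie (360,207), plates (264,204) and (142,252), stand (192,187), mug (209,143), jar (343,263), mill (162,155). The plate farthest to the robot's right is (264,204). Next I'll measure positions.

```bash
cat > h.py <<'E'
import numpy as np,cv2
from rig import bot
def ray(n,u,v):
    c=bot.get_calibration(n);K=c['mtx'];P=c['pose']
    d=np.array([(u-K[0,2])/K[0,0],-(v-K[1,2])/K[1,1],-1.0])
    return P[:3,3],P[:3,:3]@d
def onz(n,u,v,z):
    o,d=ray(n,u,v);t=(z-o[2])/d[2];return o+t*d
def dep(n,D):
    c=bot.get_calibration(n);K=c['mtx'];P=c['pose']
    v,u=np.mgrid[:384,:512]
    q=np.stack([(u-K[0,2])/K[0,0]*D,-(v-K[1,2])/K[1,1]*D,-D],-1)
    return q@P[:3,:3].T+P[:3,3]
def proj(n,X):
    c=bot.get_calibration(n);K=c['mtx'];P=c['pose']
    q=P[:3,:3].T@(np.asarray(X)-P[:3,3]);return K[0,0]*q[0]/-q[2]+K[0,2],K[1,1]*-q[1]/-q[2]+K[1,2]
E
python3 - <<'E'
from h import *
for n,crops in (("top",[(130,120,110,110),(310,150,110,100)]),("scene",[(270,140,120,130),(90,200,120,100)])):
    z=np.load(f"pics/{n}0.npz");p=z['p'];W=dep(n,z['d'])
    for i,(x,y,w,h) in enumerate(crops):
        cv2.imwrite(f"pics/{n}_c{i}.png",cv2.resize(p[y:y+h,x:x+w,::-1],None,fx=5,fy=5,interpolation=cv2.INTER_CUBIC))
    hsv=cv2.cvtColor(p,cv2.COLOR_RGB2HSV)
    if n=="top":
        for nm,(u,v) in dict(plateC=(264,204),plateL=(142,252),sheet=(345,185),cookie=(360,207),jar=(343,263),mug=(209,143),counter=(300,330)).items():
            print(nm,p[v,u],hsv[v,u],W[v,u].round(4))
    else:
        for nm,(u,v) in dict(plateC=(246,231),sheet=(145,265),cookie=(147,238),foot=(322,236)).items():
            print(nm,p[v,u],hsv[v,u],W[v,u].round(4))
E
```

```text
plateC [141 139 127] [ 26  25 141] [0.4878 0.0448 0.0077]
plateL [140 142 133] [ 37  16 142] [0.2928 0.5053 0.0034]
sheet [108 110 116] [113  18 116] [ 0.5698 -0.2695  0.0101]
cookie [106  68  26] [ 16 192 106] [ 0.4824 -0.3221  0.0291]
jar [ 91  94 102] [112  28 102] [ 0.2704 -0.2383  0.1121]
mug [142 142 129] [ 30  23 142] [0.7259 0.2678 0.0073]
counter [33 39 44] [104  64  44] [ 0.0723 -0.0653  0.3213]
plateC [184 177 162] [ 20  30 184] [0.4849 0.0434 0.0017]
sheet [133 137 138] [ 96   9 138] [ 0.5824 -0.3303  0.0128]
cookie [124  86  56] [ 13 140 124] [ 0.4795 -0.322   0.0284]
foot [62 65 65] [90 12 65] [0.5559 0.3182 0.0138]
```

View pics/top_c0.png

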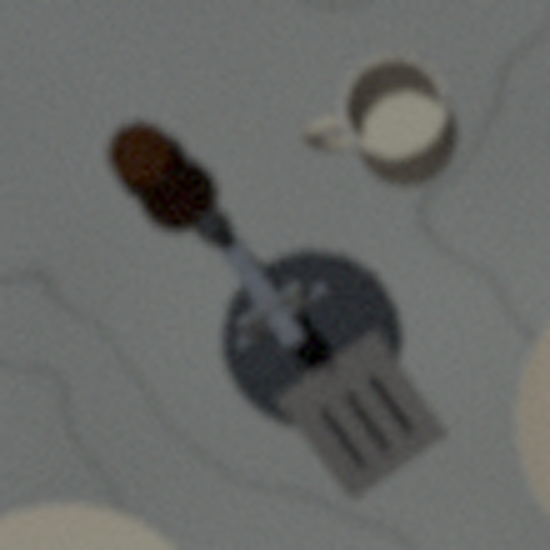

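View pics/top_c1.png

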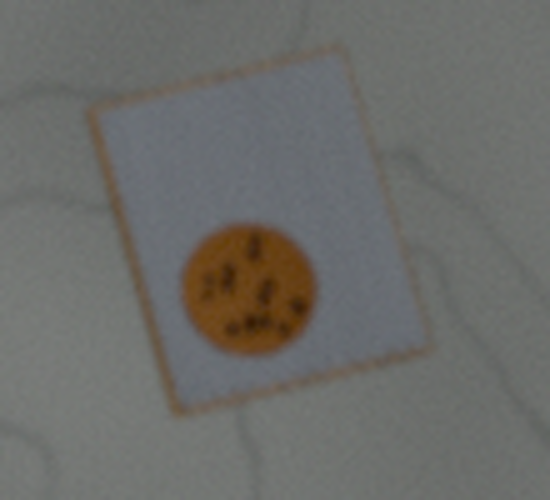

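View pics/scene_c0.png

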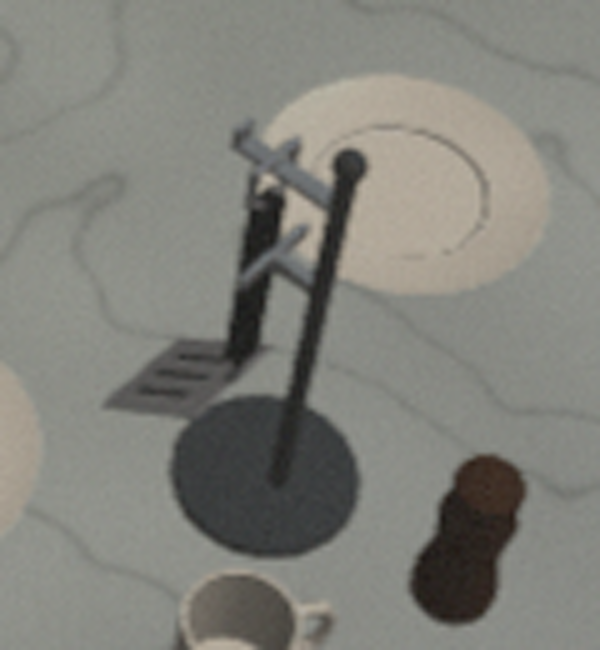

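View pics/scene_c1.png

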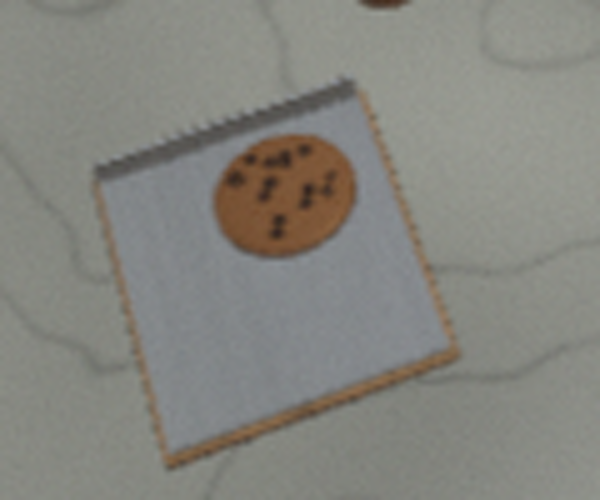

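```bash
python3 - <<'E'
from h import *
R={}
for n in ("top","scene"):
    z=np.load(f"pics/{n}0.npz");p=z['p'];W=dep(n,z['d']);hsv=cv2.cvtColor(p,cv2.COLOR_RGB2HSV)
    # cookie
    m=((hsv[...,0]<20)&(hsv[...,1]>100)&(hsv[...,2]>50)).astype(np.uint8)
    k,l,s,c=cv2.connectedComponentsWithStats(m)
    tgt=(360,207) if n=="top" else (147,238)
    for i in range(1,k):
        if s[i,4]>100 and np.hypot(*(c[i]-tgt))<20:
            cnt=max(cv2.findContours((l==i).astype(np.uint8),0,1)[0],key=cv2.contourArea)
            pts=np.array([onz(n,*q[0],0.027)[:2] for q in cv2.convexHull(cnt)],np.float32)
            print(n,"cookie",cv2.minEnclosingCircle(pts),onz(n,*c[i],0.028))
    # stand cloud
    X=W.reshape(-1,3);C=p.reshape(-1,3)
    near=(abs(X[:,0]-.56)<.2)&(abs(X[:,1]-.33)<.2)
    for lo,hi in ((.30,.345),(.35,.40),(.22,.26),(.14,.22)):
        q=X[near&(X[:,2]>lo)&(X[:,2]<hi)]
        if len(q)>3: print(n,lo,len(q),q.mean(0).round(4),"min",q.min(0).round(3),"max",q.max(0).round(3)); 
        if lo in(.30,.35): print(q.round(3)[np.argsort(q[:,0])][::max(1,len(q)//12)].tolist())
    # foot
    g=hsv[...,2]; md=np.median(C[near],0)
    foot=(near.reshape(384,512)&(abs(W[...,2]-.01)<.012)&(g<(75 if n=="scene" else 60))&(hsv[...,1]<90)).astype(np.uint8)
    k,l,s,c=cv2.connectedComponentsWithStats(foot);i=1+np.argmax(s[1:,4]);q=W[l==i]
    pts=np.array([onz(n,u,v,0.012)[:2] for v,u in np.argwhere(l==i)],np.float32)
    print(n,"foot",s[i],cv2.minEnclosingCircle(pts))
    # plate
    m=((hsv[...,0]<45)&(hsv[...,0]>12)&(hsv[...,1]<45)&(g>110)).astype(np.uint8) 
    k,l,s,c=cv2.connectedComponentsWithStats(m);tgt=(264,204) if n=="top" else (246,231)
    for i in range(1,k):
        if s[i,4]>1500 and np.hypot(*(c[i]-tgt))<25:
            cnt=max(cv2.findContours((l==i).astype(np.uint8),0,1)[0],key=cv2.contourArea)
            pts=np.array([onz(n,*r[0],0.021)[:2] for r in cv2.convexHull(cnt)],np.float32)
            print(n,"plate",s[i],cv2.minEnclosingCircle(pts),cv2.fitEllipse(pts))
E
```

```text
top cookie ((0.48132961988449097, -0.32020971179008484), 0.05002593249082565) [ 0.48062264 -0.3199526   0.028     ]
top 0.3 157 [0.5185 0.3067 0.3267] min [0.484 0.28  0.3  ] max [0.555 0.335 0.343]
[[0.484, 0.29, 0.332], [0.493, 0.287, 0.336], [0.5, 0.319, 0.329], [0.503, 0.317, 0.311], [0.507, 0.299, 0.326], [0.512, 0.304, 0.333], [0.519, 0.287, 0.301], [0.522, 0.289, 0.334], [0.526, 0.318, 0.325], [0.533, 0.316, 0.325], [0.54, 0.323, 0.321], [0.547, 0.331, 0.332], [0.555, 0.326, 0.324]]
top 0.35 39 [0.5537 0.333  0.3688] min [0.545 0.324 0.362] max [0.565 0.343 0.377]
[[0.545, 0.339, 0.369], [0.546, 0.33, 0.366], [0.548, 0.333, 0.37], [0.55, 0.328, 0.364], [0.551, 0.329, 0.372], [0.552, 0.334, 0.367], [0.553, 0.326, 0.375], [0.554, 0.339, 0.37], [0.555, 0.324, 0.368], [0.557, 0.339, 0.372], [0.558, 0.325, 0.368], [0.56, 0.339, 0.372], [0.561, 0.328, 0.366]]
top 0.22 34 [0.5236 0.3062 0.2426] min [0.501 0.281 0.221] max [0.558 0.338 0.256]
top 0.14 144 [0.6188 0.4015 0.1548] min [0.502 0.291 0.14 ] max [0.677 0.457 0.217]
top foot [183 171  27  20 260] ((0.5690034031867981, 0.31339
[... 960 characters left out ...]
.371], [0.558, 0.321, 0.368], [0.559, 0.327, 0.372], [0.559, 0.33, 0.372], [0.561, 0.321, 0.362], [0.562, 0.336, 0.369], [0.562, 0.324, 0.367], [0.563, 0.329, 0.372], [0.564, 0.332, 0.368], [0.565, 0.331, 0.373]]
scene 0.22 156 [0.534  0.3094 0.2429] min [0.501 0.277 0.223] max [0.564 0.335 0.26 ]
scene 0.14 260 [0.5905 0.3622 0.1641] min [0.513 0.286 0.14 ] max [0.679 0.455 0.219]
scene foot [305 220  36  31 843] ((0.548606812953949, 0.3220079243183136), 0.06975191086530685)
scene plate [     0     73    512    311 107396] ((0.1637735813856125, 0.056471068412065506), 1.1447511911392212) ((0.29310154914855957, 0.04344351589679718), (1.5977025032043457, 2.6299238204956055), 175.8181610107422)
```

```bash
python3 - <<'E'
from h import *
# close crops x12
for n,(x,y,w,h) in (("top",(165,155,55,70)),("scene",(300,155,60,60))):
    p=np.load(f"pics/{n}0.npz")['p'];k=10 if n=="scene" else 8
    im=cv2.resize(p[y:y+h,x:x+w,::-1],None,fx=k,fy=k,interpolation=cv2.INTER_CUBIC)
    cv2.imwrite(f"pics/{n}_z.png",cv2.convertScaleAbs(im,alpha=1.8 if n=="top" else 1.3))
E
```

```text
(no output)
```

View pics/top_z.png

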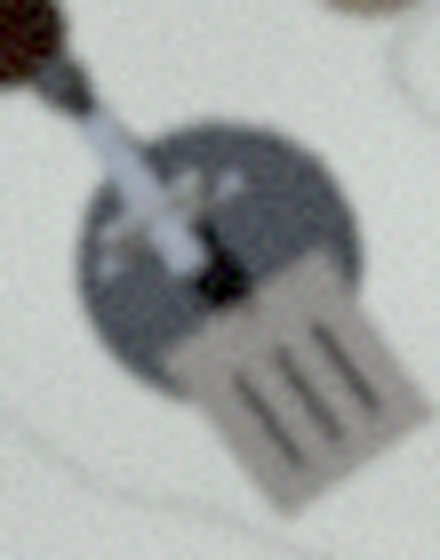

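View pics/scene_z.png

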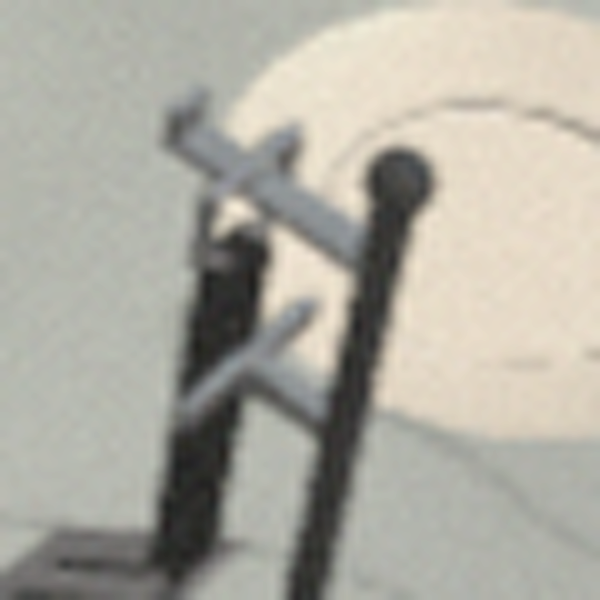

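```bash
python3 - <<'E'
from h import *
f=lambda n,u,v,z:onz(n,u,v,z)[:2].round(4)
print("lip top",f("top",188.1,188.5,.3385),"scene",f("scene",318.6,164.6,.3385))
print("strap at pole",f("top",176.9,169.4,.3265))
a=f("top",178.1,188.1,.243);b=f("top",194,177.5,.243);print("bar top",a,b,(a+b)/2,np.linalg.norm(a-b),np.degrees(np.arctan2(*(a-b)[::-1]))-90)
a=f("scene",318.5,196.2,.243);b=f("scene",331,185.8,.243);print("bar sc",a,b,(a+b)/2,np.linalg.norm(a-b),np.degrees(np.arctan2(*(b-a)[::-1]))-90)
a=f("top",219,206.2,.015);b=f("top",201.2,219.4,.015);print("edge",a,b,(a+b)/2,np.linalg.norm(a-b),np.degrees(np.arctan2(*(b-a)[::-1]))-90)
# pole top ball
print("ball sc",f("scene",340,173,.372))
# sheet corners top: crop(310,150)/5
s=[(92,105),(342,45),(432,348),(178,412)]
P=[f("top",310+x/5,150+y/5,.014) for x,y in s];print("sheet top",P)
s=[(98,178),(355,90),(458,352),(168,465)]
Q=[f("scene",90+x/5,200+y/5,z) for (x,y),z in zip(s,(.016,.016,.014,.014))];print("sheet sc",Q)
for A in(P,Q):
  A=np.array(A);print(A.mean(0),[ (np.linalg.norm(A[i]-A[(i+1)%4]).round(3),np.degrees(np.arctan2(*(A[(i+1)%4]-A[i])[::-1])).round(1)) for i in range(4)])
E
```

```text
lip top [0.4882 0.2859] scene [0.4906 0.2842]
strap at pole [0.55  0.326]
bar top [0.5041 0.3351] [0.5412 0.2841] [0.52265 0.3096 ] 0.06306671071175347 36.03405277182006
bar sc [0.5432 0.2821] [0.5063 0.3335] [0.52475 0.3078 ] 0.06327377023696315 35.67452212733663
edge [0.4741 0.2179] [0.4216 0.2841] [0.44785 0.251  ] 0.08449076872653015 38.41622322831597
ball sc [0.563  0.3287]
sheet top [array([ 0.6231, -0.2041]), array([ 0.6761, -0.4009]), array([ 0.439 , -0.4653]), array([ 0.3852, -0.2694])]
sheet sc [array([ 0.4399, -0.4639]), array([ 0.3873, -0.2732]), array([ 0.6234, -0.2018]), array([ 0.6807, -0.3997])]
[ 0.53085  -0.334925] [(np.float64(0.204), np.float64(-74.9)), (np.float64(0.246), np.float64(-164.8)), (np.float64(0.203), np.float64(105.4)), (np.float64(0.247), np.float64(15.3))]
[ 0.532825 -0.33465 ] [(np.float64(0.198), np.float64(105.4)), (np.float64(0.247), np.float64(16.8)), (np.float64(0.206), np.float64(-73.9)), (np.float64(0.249), np.float64(-165.1))]
```

```bash
cat >> h.py <<'E'
import json,os
from scipy.spatial.transform import Rotation as Ro
def cmd():
    if os.path.exists('cmd.json'):
        c=json.load(open('cmd.json'));return np.array(c['p']),np.array(c['R'])
    a=np.array([[.934196,0,.356757],[-.356757,0,.934196],[0,-1,0]])
    return np.array([.2235,.5838,.2450]),a
def apply(row):  # last row of the call just made
    p,R=cmd();q=p+R@np.array(row[:3])/1000;S=R@Ro.from_rotvec(np.radians(row[3:])).as_matrix()
    json.dump(dict(p=q.tolist(),R=S.tolist()),open('cmd.json','w'))
def rel(p1,R1):
    p,R=cmd();return np.r_[R.T@(np.array(p1)-p)*1000,np.degrees(Ro.from_matrix(R.T@R1).as_rotvec())]
def status():
    s=bot.read_state();p,R=cmd();print("t",round(s['time_s'],2),"p",s['position'].round(4),"cmd",p.round(4),"roterr",np.degrees(Ro.from_matrix(R.T@s['tcp_rot']).as_rotvec()).round(2),"F",s['force'].round(2),"M",s['moment'].round(2),"open",round(s['opening'],3),"q",s['joint_positions'].round(1))
def tool(yaw,pd):  # outward yaw, pitch down; jaws along left
    a,b=np.radians([yaw,pd]);u=np.array([np.cos(a),np.sin(a),0]);v=np.array([-np.sin(a),np.cos(a),0]);k=np.array([0,0,1.])
    y=u*np.cos(b)-k*np.sin(b);return np.stack([np.cross(y,v),y,v],1)
E
python3 - <<'E'
from h import *
status()
R=tool(36,35);g=np.array([.514,.301,.150]);t=g-.003*R[:,1]
print(rel(t-.11*R[:,1],R).round(1)); print(rel(t,R).round(1))
E
```

```text
t 0.15 p [0.2227 0.5834 0.2438] cmd [0.2235 0.5838 0.245 ] roterr [-0.1   0.    0.02] F [-0.34 -0.16 -0.06] M [ 0.01 -0.04 -0.01] open 0.998 q [ 58.9  30.3  82.1  -0.   67.7 -10.2]
[ 321.7   30.2 -238.1   27.2  -52.3  -50.3]
[ 370.9   93.3 -162.6   27.2  -52.3  -50.3]
```

Request:
jog_arm(
  motion=[322,30,-238,27,-52,-50,322,30,-238,27,-52,-50,322,30,-238,27,-52,-50,322,30,-238,27,-52,-50,322,30,-238,27,-52,-50,322,30,-238,27,-52,-50,322,30,-238,27,-52,-50,322,30,-238,27,-52,-50,322,30,-238,27,-52,-50,322,30,-238,27,-52,-50,322,30,-238,27,-52,-50],
  gripper=1,
)

```text
time_s: 1.52
position: [0.4024, 0.3542, 0.3366]
tcp_rot: [[0.525, 0.669, -0.526], [0.371, 0.376, 0.849], [0.766, -0.641, -0.051]]
force: [0.3, 0.0, 0.4]
opening: 1.0
```

```bash
cat >> h.py <<'E'
def resync():
    s=bot.read_state();json.dump(dict(p=s['position'].tolist(),R=s['tcp_rot'].tolist()),open('cmd.json','w'))
E
python3 - <<'E'
from h import *
s=bot.read_state();print(s['qvel'].round(2))
resync();status()
R=tool(36,35);g=np.array([.514,.301,.150]);t=g-.003*R[:,1]
print(rel(t-.11*R[:,1],R).round(1)); print(rel(t,R).round(1))
p,d=bot.capture("scene");cv2.imwrite("pics/s1.png",p[:,:,::-1])
E
```

```text
[ 8.17 -5.67 -0.38 -0.    0.29  5.5 ]
t 1.52 p [0.4024 0.3542 0.3366] cmd [0.4024 0.3542 0.3366] roterr [0. 0. 0.] F [0.27 0.02 0.39] M [-0.19  0.44  0.04] open 1.0 q [ 2.940e+01  7.800e+00  1.221e+02 -8.190e+01  1.000e-01 -1.180e+01]
[-114.    62.1 -104.4    5.1   -0.2   -5. ]
[-104.4  171.2  -94.6    5.1   -0.2   -5. ]
```

View pics/s1.png

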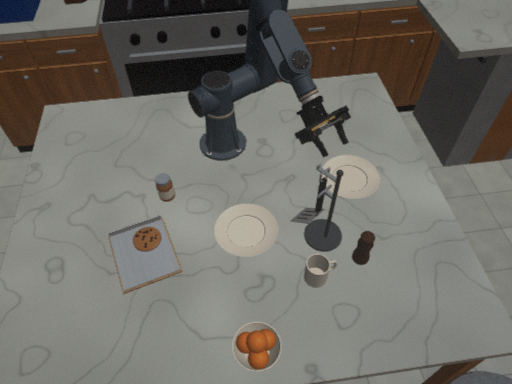

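The picture shows the arm short of the pre-grasp. It stopped at the wrist singularity (j5=0, j4 at its −82 limit). I'll pitch back down, then swing the wrist round through the left side into its other configuration.

```bash
python3 - <<'E'
from h import *
p,R=cmd()
T=tool(30,75); 
print(rel([.40,.33,.34],T).round(1))
E
```

```text
[ -7.7 -12.9 -19.4   1.5   3.1  35.1]
```

Request:
jog_arm(
  motion=[0,0,0,0,0,8,0,0,0,0,0,16,0,0,0,0,0,24,0,0,0,0,0,30,0,0,0,0,0,35,0,0,0,0,0,35],
)

```text
time_s: 2.33
position: [0.4018, 0.3539, 0.3357]
tcp_rot: [[0.813, 0.247, -0.527], [0.52, 0.095, 0.849], [0.26, -0.964, -0.051]]
force: [1.2, 0.3, -0.1]
opening: 1.0
```

```bash
python3 - <<'E'
from h import *
apply([0,0,0,0,0,35]);status()
E
```

```text
t 2.33 p [0.4018 0.3539 0.3357] cmd [0.4024 0.3542 0.3366] roterr [ 0.   -0.01  0.01] F [ 1.2   0.31 -0.06] M [-0.04  0.09  0.03] open 1.0 q [ 30.8  12.   97.8  -3.1  55.1 -90. ]
```

```bash
python3 - <<'E'
from h import *
from scipy.optimize import least_squares
D=[([30.28,82.16,67.69],.2226,.5833,.2436,58.87),([7.8,122.1,0.1],.4024,.3542,.3366,29.4),([12,97.8,55.1],.4018,.3539,.3357,30.8)]
for d in D:
    a=np.radians(d[4]);print("lat",-np.sin(a)*d[1]+np.cos(a)*d[2],"r",np.cos(a)*d[1]+np.sin(a)*d[2])
def res(x,full=True):
    L1,L2,L6,h=x[:4];a1,e=(x[4:] if len(x)>4 else (0,0));o=[]
    for q,X,Y,Z,j1 in D:
        a=np.radians(j1);r=np.cos(a)*X+np.sin(a)*Y;t=np.radians(np.cumsum(q))
        o+=[a1+L1*np.sin(t[0])+L2*np.sin(t[1])+e*np.cos(t[1])+L6*np.sin(t[2])-r,h+L1*np.cos(t[0])+L2*np.cos(t[1])-e*np.sin(t[1])+L6*np.cos(t[2])-Z]
    return o
s=least_squares(res,[.4,.4,.25,.2]);print(s.x,s.fun.round(4))
s=least_squares(res,[.4,.4,.25,.2,0,0]);print(s.x,s.fun.round(4))
E
```

```text
lat 0.11101054301605975 r 0.6143828686896141
lat 0.1110442614440385 r 0.5244545471252471
lat 0.09824708441876653 r 0.5263420564644362
[0.60926608 0.33856962 0.25028084 0.10135663] [ 0.0052  0.0044  0.0097 -0.0097 -0.0159  0.0053]
[0.58814908 0.39144937 0.28442245 0.27704761 0.00106052 0.11632014] [-0.  0. -0.  0. -0. -0.]
```

```bash
cat >> h.py <<'E'
L1,L2,L6,HH,EE=.588,.3914,.2844,.277,.1163
def ik3(P,R):
    """returns configs: j1..j3, forearm pitch, j5 signed, rough yaw; P TCP"""
    W=P-L6*R[:,1];rr=np.hypot(W[0],W[1]);lat=.111
    j1=np.arctan2(W[1],W[0])-np.arcsin(lat/rr);r=np.sqrt(rr**2-lat**2);z=W[2]-HH
    Lf=np.hypot(L2,EE);D=np.hypot(r,z);c=(D*D-L1**2-Lf**2)/(2*L1*Lf)
    if abs(c)>1: return None
    g=np.arccos(c);off=np.arctan2(EE,L2)
    j2=np.arctan2(r,z)-np.arctan2(Lf*np.sin(g),L1+Lf*np.cos(g))
    j3=g-off
    f=j2+j3;u=np.array([np.cos(j1),np.sin(j1),0]);F=u*np.sin(f)+np.array([0,0,np.cos(f)])
    j5=np.degrees(np.arccos(np.clip(F@R[:,1],-1,1)));
    down=u*np.cos(f)-np.array([0,0,np.sin(f)]);left=np.array([-u[1],u[0],0])
    j4=np.degrees(np.arctan2(R[:,1]@left,R[:,1]@down))
    return np.degrees([j1,j2,j3,f]).round(1),"j4",j4.round(1),"j5",j5.round(1)
E
python3 - <<'E'
from h import *
s=bot.read_state();print(ik3(s['position'],s['tcp_rot']),s['joint_positions'])
g=np.array([.514,.301,.150])
for p in (20,30,35,40,45,50,60): R=tool(36,p);print(p,ik3(g-.003*R[:,1],R))
E
```

```text
(array([ 30.8,  12.1,  97.7, 109.8]), 'j4', np.float64(-3.1), 'j5', np.float64(55.1)) [ 30.78154882  12.02990908  97.79832079  -3.11185725  55.06745712
 -89.98057756]
20 (array([  5.9,  54.3, 133.6, 187.9]), 'j4', np.float64(151.1), 'j5', np.float64(76.9))
30 (array([  7.8,  45. , 130.5, 175.4]), 'j4', np.float64(150.4), 'j5', np.float64(56.0))
35 (array([  8.8,  40.9, 128.2, 169.2]), 'j4', np.float64(148.4), 'j5', np.float64(45.5))
40 (array([  9.9,  37.6, 125.6, 163.2]), 'j4', np.float64(144.6), 'j5', np.float64(35.5))
45 (array([ 11.1,  34.9, 122.7, 157.6]), 'j4', np.float64(137.3), 'j5', np.float64(26.1))
50 (array([ 12.2,  32.9, 119.6, 152.4]), 'j4', np.float64(122.8), 'j5', np.float64(18.0))
60 (array([ 14.4,  30.7, 112.9, 143.5]), 'j4', np.float64(52.6), 'j5', np.float64(13.4))
```

```bash
cat >> h.py <<'E'
def j6of(P,R):
    a=ik3(P,R); 
    if a is None: return None
    j1,j2,j3,f=np.radians(a[0]);u=np.array([np.cos(j1),np.sin(j1),0]);F=u*np.sin(f)+np.array([0,0,np.cos(f)])
    left=np.array([-u[1],u[0],0]);n=Ro.from_rotvec(F*np.radians(a[2])).apply(left)
    y=R[:,1];z=R[:,2];ang=np.degrees(np.arctan2(np.cross(n,z)@y,n@z))
    return a[0].tolist(),float(a[2]),float(a[4]),"j6",round((ang-90+180)%360-180,1)
SC=np.array([.532,-.335]);SY=16
def sh(x,y,z):
    a=np.radians(SY);return np.array([SC[0]+np.cos(a)*x-np.sin(a)*y,SC[1]+np.sin(a)*x+np.cos(a)*y,z])
def grasp2tcp(g,R): return np.asarray(g)-.003*R[:,1]
E
python3 - <<'E'
from h import *
s=bot.read_state();print(j6of(s['position'],s['tcp_rot']),s['joint_positions'].round(1))
g=np.array([.514,.301,.150])
print("hang");
for p in (35,40,45): R=tool(36,p);print(p,j6of(grasp2tcp(g,R),R))
st=np.array([.809,.588,0])
for back,up,y,p in((.1,.03,36,40),(.1,.1,36,40),(.1,.15,45,55),(.1,.15,50,65),(.1,.15,36,60),(.1,.15,36,75)):
    R=tool(y,p);print(back,up,y,p,j6of(grasp2tcp(g-back*st+[0,0,up],R),R))
for pd in (80,85,75,70):
  R=tool(16,pd);print("sheet",pd,[j6of(grasp2tcp(sh(x,.0266,.066),R),R) for x in(.04,.17)])
for yaw in(-10,0,20,36):
  for pd in(80,55):
    R=tool(yaw,pd);a=np.radians(yaw);print("plate",yaw,pd,j6of(grasp2tcp(np.array([.49+.1*np.cos(a),.0455+.1*np.sin(a),.09]),R),R))
E
```

```text
([30.8, 12.1, 97.7, 109.8], -3.1, 55.1, 'j6', np.float64(-90.0)) [ 30.8  12.   97.8  -3.1  55.1 -90. ]
hang
35 ([8.8, 40.9, 128.2, 169.2], 148.4, 45.5, 'j6', np.float64(96.9))
40 ([9.9, 37.6, 125.6, 163.2], 144.6, 35.5, 'j6', np.float64(102.6))
45 ([11.1, 34.9, 122.7, 157.6], 137.3, 26.1, 'j6', np.float64(111.5))
0.1 0.03 36 40 ([0.4, 33.5, 139.7, 173.2], 140.6, 44.6, 'j6', np.float64(95.6))
0.1 0.1 36 40 ([0.4, 18.0, 135.0, 153.0], 120.5, 31.2, 'j6', np.float64(120.7))
0.1 0.15 45 55 ([2.6, 7.3, 118.9, 126.2], 43.2, 34.4, 'j6', np.float64(-164.6))
0.1 0.15 50 65 ([6.0, 8.7, 111.5, 120.3], 25.0, 44.0, 'j6', np.float64(-149.7))
0.1 0.15 36 60 ([8.2, 7.1, 116.1, 123.2], 25.8, 32.4, 'j6', np.float64(-136.7))
0.1 0.15 36 75 ([12.8, 10.6, 105.7, 116.2], 7.6, 50.2, 'j6', np.float64(-117.4))
sheet 80 [([-41.8, 42.7, 92.5, 135.2], 13.2, 40.1, 'j6', np.float64(-157.6)), ([-32.5, 48.0, 77.5, 125.4], 10.0, 48.4, 'j6', np.float64(-144.7))]
sheet 85 [([-39.8, 43.3, 89.8, 133.1], 5.9, 44.2, 'j6', np.float64(-149.9)), ([-31.0, 48.9, 74.1, 123.1], 4.5, 53.6, 'j6', np.float64(-139.6))]
sheet 75 [([-4
[... 206 characters left out ...]
)), ([-35.7, 46.9, 83.7, 130.5], 25.0, 39.5, 'j6', np.float64(-159.7))]
plate -10 80 ([-7.9, 37.5, 101.2, 138.6], -0.7, 31.4, 'j6', np.float64(-87.3))
plate -10 55 ([-7.4, 39.4, 118.1, 157.5], -173.1, 12.6, 'j6', np.float64(85.4))
plate 0 80 ([-7.0, 37.5, 101.0, 138.5], 2.3, 31.6, 'j6', np.float64(-98.9))
plate 0 55 ([-8.9, 39.3, 118.5, 157.8], 157.5, 13.5, 'j6', np.float64(104.6))
plate 20 80 ([-5.2, 37.5, 101.1, 138.6], 7.9, 32.6, 'j6', np.float64(-121.5))
plate 20 55 ([-11.9, 39.4, 118.2, 157.5], 114.4, 19.4, 'j6', np.float64(127.3))
plate 36 80 ([-3.9, 37.2, 101.9, 139.1], 11.6, 33.7, 'j6', np.float64(-139.2))
plate 36 55 ([-13.7, 39.5, 117.0, 156.5], 91.8, 26.0, 'j6', np.float64(134.0))
```

Request:
jog_arm(
  motion=[-10,0,0,0,10,0,-20,0,0,0,20,0,-30,0,0,0,30,0,-40,0,0,0,40,0,-40,0,0,0,50,0,-40,0,0,0,60,0,-40,0,0,0,70,0,-40,0,0,0,80,0,-40,0,0,0,90,0,-40,0,0,0,100,0,-40,0,0,0,110,0,-40,0,0,0,120,0,-40,0,0,0,130,0,-40,0,0,0,140,0,-40,0,0,0,150,0,-40,0,0,0,160,0,-40,0,0,0,170,0,-40,0,0,0,180,0],
)

```text
time_s: 4.58
position: [0.3705, 0.3323, 0.3243]
tcp_rot: [[-0.817, 0.252, 0.519], [-0.513, 0.095, -0.853], [-0.265, -0.963, 0.052]]
force: [-0.7, -0.8, 0.5]
opening: 0.999
```

```bash
cat >> h.py <<'E'
_t=tool
def tool(yaw,pd):
    R=_t(yaw,pd).copy();R[:,0]*=-1;R[:,2]*=-1;return R
E
python3 - <<'E'
from h import *
apply([-40,0,0,0,180,0]);status()
g=np.array([.514,.301,.150]);st=np.array([.809,.588,0])
for b,up,y,p in((.13,.15,48,62),(.13,.12,48,50),(.12,.08,42,42),(.11,.06,36,35),(0,0,36,35)):
    R=tool(y,p);P=grasp2tcp(g-b*st+[0,0,up],R);print(b,up,y,p,P.round(3),j6of(P,R));print(rel(P,R).round(1))
E
```

```text
t 4.58 p [0.3705 0.3323 0.3243] cmd [0.3699 0.3334 0.3262] roterr [0.18 0.46 0.25] F [-0.66 -0.77  0.47] M [-0.09  0.31  0.01] open 0.999 q [ 30.6   9.4 103.4  -3.4  51.8  90.6]
0.13 0.15 48 62 [0.408 0.224 0.303] ([2.4, 5.5, 117.1, 122.5], 30.6, 41.3, 'j6', np.float64(24.0))
[ 32.4  21.6 112.   -8.7 -14.   13.2]
0.13 0.12 48 50 [0.408 0.223 0.272] ([-4.8, 9.5, 127.8, 137.4], 65.5, 34.2, 'j6', np.float64(-16.4))
[ 40.7  50.8 110.6 -10.1 -13.1  25.2]
0.12 0.08 42 42 [0.415 0.229 0.232] ([-5.3, 20.4, 136.8, 157.2], 110.6, 35.7, 'j6', np.float64(-60.8))
[ 41.9  92.1 107.7  -7.9  -7.3  33.1]
0.11 0.06 36 35 [0.423 0.235 0.212] ([-3.2, 32.3, 143.2, 175.5], 138.6, 51.6, 'j6', np.float64(-86.4))
[ 37.8 114.1 105.7  -4.9  -1.8  40. ]
0 0 36 35 [0.512 0.3   0.152] ([8.8, 40.9, 128.2, 169.2], 148.4, 45.5, 'j6', np.float64(-83.1))
[-52.7 200.1  94.6  -4.9  -1.8  40. ]
```

```bash
python3 - <<'E'
from h import *
g=np.array([.514,.301,.150]);st=np.array([.809,.588,0])
for b,up,y,p in((.13,.15,48,62),(.13,.13,48,50),(.105,.11,42,42),(.08,.08,36,35),(.07,.05,36,35)):
    R=tool(y,p);P=grasp2tcp(g-b*st+[0,0,up],R);print(b,up,y,p,P.round(3),j6of(P,R));print(rel(P,R).round(1))
E
```

```text
0.13 0.15 48 62 [0.408 0.224 0.303] ([2.4, 5.5, 117.1, 122.5], 30.6, 41.3, 'j6', np.float64(24.0))
[ 32.4  21.6 112.   -8.7 -14.   13.2]
0.13 0.13 48 50 [0.408 0.223 0.282] ([-4.8, 8.1, 127.0, 135.0], 62.5, 35.3, 'j6', np.float64(-12.7))
[ 38.1  41.1 111.2 -10.1 -13.1  25.2]
0.105 0.11 42 42 [0.427 0.238 0.262] ([-3.1, 15.0, 132.5, 147.5], 98.9, 32.2, 'j6', np.float64(-44.4))
[ 19.6  67.  108.1  -7.9  -7.3  33.1]
0.08 0.08 36 35 [0.447 0.253 0.232] ([1.0, 26.5, 137.2, 163.7], 135.8, 42.4, 'j6', np.float64(-76.2))
[  3.7 102.5 104.6  -4.9  -1.8  40. ]
0.07 0.05 36 35 [0.455 0.258 0.202] ([2.2, 33.0, 137.3, 170.3], 141.6, 47.1, 'j6', np.float64(-82.7))
[  1.8 134.  102.3  -4.9  -1.8  40. ]
```

Request:
jog_arm(
  motion=[10,7,37,-3,-5,4,20,14,74,-6,-9,8,32,22,112,-9,-14,13,32,22,112,-9,-14,13,34,28,112,-9,-14,17,36,35,111,-10,-13,21,38,41,111,-10,-13,25,33,48,110,-9,-12,27,28,55,110,-9,-11,29,24,61,109,-8,-9,31,20,67,108,-8,-7,33,15,78,107,-7,-6,35,10,90,106,-6,-4,38,4,102,105,-5,-2,40,2,120,103,-5,-2,40,2,134,102,-5,-2,40,2,134,102,-5,-2,40,2,134,102,-5,-2,40],
)

```text
time_s: 6.82
position: [0.4568, 0.2574, 0.201]
tcp_rot: [[-0.458, 0.666, 0.589], [-0.337, 0.483, -0.808], [-0.823, -0.569, 0.003]]
force: [0.5, 0.6, 0.5]
opening: 0.998
```

```bash
python3 - <<'E'
from h import *
apply([2,134,102,-5,-2,40]);status()
for n in("scene","top","wrist"):
    p,d=bot.capture(n);np.savez(f"pics/{n}2.npz",p=p,d=d);cv2.imwrite(f"pics/{n}2.png",p[:,:,::-1])
p=np.load("pics/scene2.npz")['p'];cv2.imwrite("pics/s2z.png",cv2.resize(p[130:260,250:390,::-1],None,fx=5,fy=5,interpolation=2))
E
```

```text
t 6.83 p [0.4568 0.2574 0.201 ] cmd [0.4551 0.2585 0.2017] roterr [ 0.23 -0.04  0.34] F [0.51 0.65 0.52] M [-0.34  0.52 -0.02] open 0.998 q [  2.   33.  137.5 141.7  47.7 -83.1]
```

View pics/s2z.png

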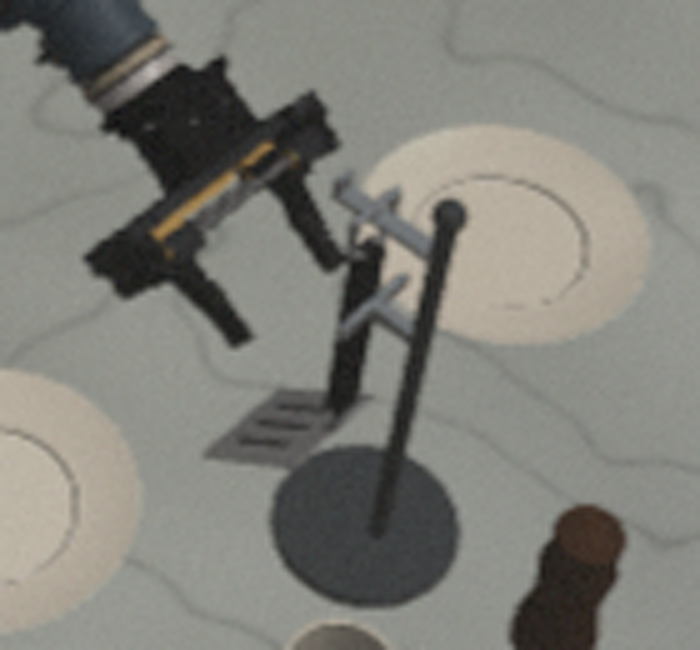

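View pics/wrist2.png

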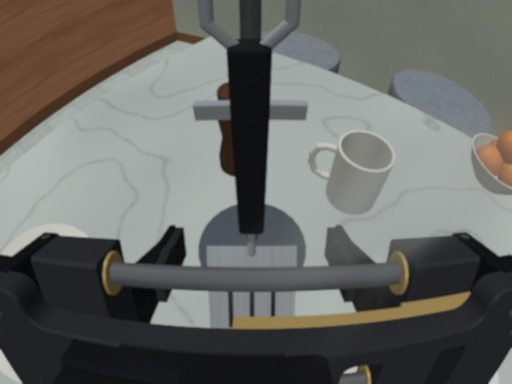

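The wrist view shows the handle centred between the jaws (column about 252, loop at the top, blade below). Advancing to grip.

```bash
python3 - <<'E'
from h import *
s=bot.read_state();g=np.array([.514,.301,.150]);R=tool(36,35);P=grasp2tcp(g,R)
print(rel(P,R).round(1),(s['tcp_rot'].T@(P-s['position'])*1000).round(1))
E
```

```text
[ 0.7 86.1  0.5  0.2  0.2  0. ] [ 1.6 85.5 -2.1]
```

Request:
jog_arm(
  motion=[0,20,0,0,0,0,0,40,0,0,0,0,0,60,-1,0,0,0,0,75,-1,0,0,0,1,86,-1,0,0,0,1,86,-1,0,0,0],
)

```text
time_s: 7.72
position: [0.5135, 0.2995, 0.1505]
tcp_rot: [[-0.458, 0.666, 0.589], [-0.337, 0.482, -0.808], [-0.822, -0.569, 0.004]]
force: [0.4, -0.3, -0.6]
opening: 0.999
```

Request:
jog_arm(
  motion=[0,0,0,0,0,0,0,0,0,0,0,0,0,0,0,0,0,0,0,0,0,0,0,0,0,0,0,0,0,0,0,0,0,0,0,0,0,0,0,0,0,0,0,0,0,0,0,0],
  gripper=0,
)

```text
time_s: 8.72
position: [0.5132, 0.2992, 0.1511]
tcp_rot: [[-0.458, 0.666, 0.588], [-0.337, 0.482, -0.808], [-0.823, -0.569, 0.004]]
force: [0.4, 0.0, -0.2]
opening: 0.248
```

```bash
python3 - <<'E'
from h import *
apply([1,86,-1,0,0,0]);status()
for n in("scene","wrist"):
    p,d=bot.capture(n);np.savez(f"pics/{n}3.npz",p=p,d=d);cv2.imwrite(f"pics/{n}3.png",p[:,:,::-1])
p=np.load("pics/scene3.npz")['p'];cv2.imwrite("pics/s3z.png",cv2.resize(p[130:260,250:390,::-1],None,fx=5,fy=5,interpolation=2))
E
```

```text
t 8.72 p [0.5132 0.2992 0.1511] cmd [0.5109 0.3006 0.1515] roterr [ 0.25 -0.05  0.34] F [ 0.38  0.03 -0.17] M [-0.37  0.49  0.08] open 0.248 q [  8.8  40.9 128.4 148.6  46.1 -83.6]
```

View pics/s3z.png

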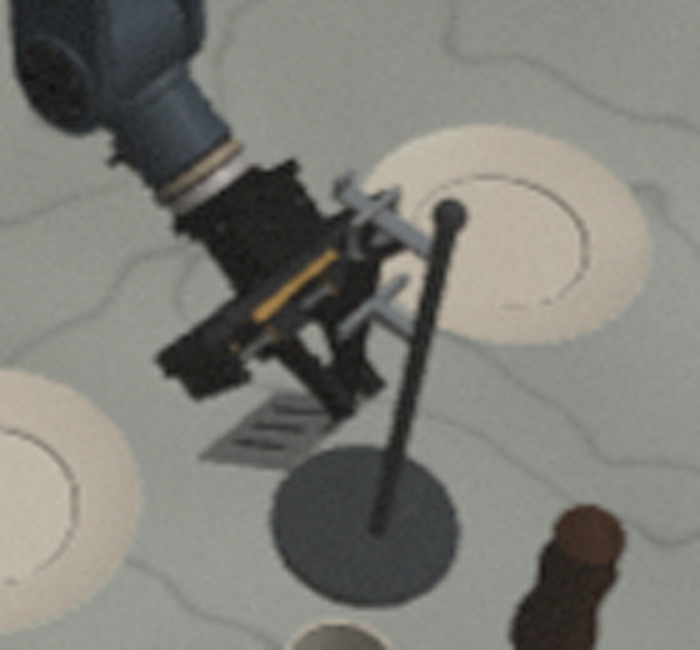

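View pics/wrist3.png

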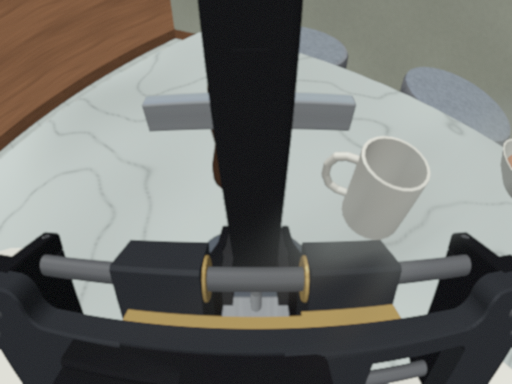

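Gripped at 22 mm with no side load. Now I'll plan the unhook.

```bash
python3 - <<'E'
from h import *
p,R=cmd();g=p+.003*R[:,1];st=np.array([.809,.588,0])
for b,up,y,pd in((0,.02,36,35),(.045,.02,36,35),(.08,.06,36,35),(.105,.11,42,42),(.13,.14,48,50),(.13,.16,48,62),(.13,.17,48,75)):
    Q=tool(y,pd);P=grasp2tcp(g-b*st+[0,0,up],Q);print(b,up,y,pd,P.round(3),j6of(P,Q));print(rel(P,Q).round(1))
E
```

```text
0 0.02 36 35 [0.511 0.301 0.172] ([9.0, 37.6, 127.9, 165.5], 146.6, 42.5, 'j6', np.float64(-80.3))
[-16.4 -11.5   0.    0.2   0.2   0. ]
0.045 0.02 36 35 [0.474 0.274 0.172] ([5.2, 38.5, 134.7, 173.2], 146.3, 49.2, 'j6', np.float64(-85.4))
[  9.4 -48.3  -0.2   0.2   0.2   0. ]
0.08 0.06 36 35 [0.446 0.254 0.212] ([1.3, 31.1, 138.5, 169.5], 140.1, 46.7, 'j6', np.float64(-81.8))
[  -3.3 -100.    -0.3    0.2    0.2    0. ]
0.105 0.11 42 42 [0.426 0.239 0.262] ([-2.9, 15.0, 132.6, 147.6], 99.3, 32.1, 'j6', np.float64(-44.6))
[-3.020e+01 -1.491e+02 -1.000e-01 -4.500e+00 -3.600e+00 -7.000e+00]
0.13 0.14 48 50 [0.406 0.224 0.292] ([-4.6, 6.6, 126.2, 132.8], 59.8, 36.2, 'j6', np.float64(-9.3))
[ -40.9 -186.7   -0.    -8.7   -8.   -14.9]
0.13 0.16 48 62 [0.407 0.225 0.312] ([2.6, 4.4, 116.2, 120.7], 29.5, 42.8, 'j6', np.float64(25.6))
[-5.790e+01 -1.979e+02 -1.000e-01 -7.900e+00 -8.900e+00 -2.690e+01]
0.13 0.17 48 75 [0.407 0.225 0.323] ([9.2, 6.7, 106.9, 113.7], 11.4, 55.1, 'j6', np.float64(45.6))
[-6.660e+01 -2.033e+02 -2.000e-01 -6.900e+00 -9.800e+00 -3.990e+01]
```

Request:
jog_arm(
  motion=[-5,-4,0,0,0,0,-11,-8,0,0,0,0,-17,-12,0,0,0,0,-17,-12,0,0,0,0,-10,-22,0,0,0,0,0,-35,0,0,0,0,9,-48,0,0,0,0,4,-70,0,0,0,0,-1,-90,0,0,0,0,-3,-100,0,0,0,0,-3,-100,0,0,0,0],
)

```text
time_s: 10.2
position: [0.4476, 0.2515, 0.2108]
tcp_rot: [[-0.458, 0.667, 0.588], [-0.337, 0.482, -0.809], [-0.823, -0.569, 0.004]]
force: [-0.1, -0.5, -2.4]
opening: 0.25
```

```bash
python3 - <<'E'
from h import *
apply([-3,-100,0,0,0,0]);status()
for n in("scene",):
    p,d=bot.capture(n);cv2.imwrite("pics/s4z.png",cv2.resize(p[130:260,230:370,::-1],None,fx=5,fy=5,interpolation=2))
p,R=cmd();g=np.array([.511,.3006,.1515])+.003*tool(36,35)[:,1];st=np.array([.809,.588,0])
for b,up,y,pd in((.105,.11,42,42),(.13,.14,48,50),(.13,.16,48,62),(.13,.17,48,75)):
    Q=tool(y,pd);P=grasp2tcp(g-b*st+[0,0,up],Q);print(rel(P,Q).round(1))
E
```

```text
t 10.2 p [0.4476 0.2515 0.2108] cmd [0.4462 0.2533 0.2113] roterr [ 0.31 -0.02  0.34] F [-0.12 -0.51 -2.43] M [-0.51  0.68 -0.03] open 0.25 q [  0.9  31.1 138.8 140.1  47.3 -82.4]
[-27.3 -49.    0.   -4.5  -3.6  -7. ]
[-37.9 -86.6   0.1  -8.7  -8.  -14.9]
[-54.9 -97.8   0.   -7.9  -8.9 -26.9]
[-6.370e+01 -1.032e+02 -1.000e-01 -6.900e+00 -9.800e+00 -3.990e+01]
```

View pics/s4z.png

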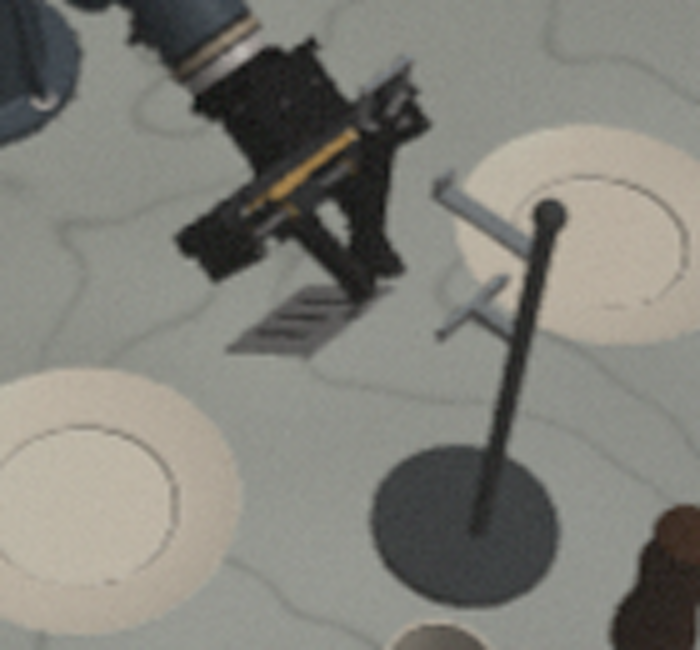

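The turner is off the hook, with about 2 N of weight on the wrist. Next I'll bring the blade level.

Request:
jog_arm(
  motion=[-9,-16,0,-1,-1,-2,-18,-32,0,-3,-2,-5,-27,-49,0,-4,-4,-7,-31,-61,0,-6,-5,-10,-34,-74,0,-7,-7,-12,-38,-87,0,-9,-8,-15,-43,-90,0,-8,-8,-19,-49,-94,0,-8,-9,-23,-55,-98,0,-8,-9,-27,-60,-101,0,-8,-10,-34,-64,-103,0,-7,-10,-40,-64,-103,0,-7,-10,-40,-64,-103,0,-7,-10,-40],
)

```text
time_s: 11.88
position: [0.4072, 0.2239, 0.3204]
tcp_rot: [[-0.645, 0.175, 0.744], [-0.719, 0.192, -0.668], [-0.26, -0.966, 0.002]]
force: [-0.7, -1.2, -2.2]
opening: 0.248
```

```bash
python3 - <<'E'
from h import *
apply([-64,-103,0,-7,-10,-40]);status()
# turner geometry in tool frame: blade direction etc -> where
R=tool(16,75)
for x,z in((.20,.25),(.175,.25),(.175,.09)):
    P=grasp2tcp(sh(x,.0266,z),R);print(P.round(3),j6of(P,R),rel(P,R).round(1))
for P,R in((np.array([.50,.0,.33]),tool(30,75)),):
    print(j6of(P,R),rel(P,R).round(1))
E
```

```text
t 11.88 p [0.4072 0.2239 0.3204] cmd [0.4077 0.2251 0.3228] roterr [0.11 0.1  0.21] F [-0.7  -1.17 -2.22] M [-0.27  0.26 -0.  ] open 0.248 q [  9.1   6.7 107.4  11.5  54.6  45.3]
[ 0.716 -0.255  0.253] ([-32.2, 36.5, 69.9, 106.4], 12.4, 64.0, 'j6', np.float64(37.3)) [1.647e+02 2.890e+01 5.497e+02 8.300e+00 3.110e+01 1.000e-01]
[ 0.692 -0.261  0.253] ([-33.7, 34.9, 73.0, 108.0], 12.8, 62.8, 'j6', np.float64(35.3)) [1.851e+02 2.350e+01 5.364e+02 8.300e+00 3.110e+01 1.000e-01]
[ 0.692 -0.261  0.093] ([-33.7, 45.6, 79.6, 125.2], 15.9, 46.1, 'j6', np.float64(30.1)) [2.261e+02 1.781e+02 5.364e+02 8.300e+00 3.110e+01 1.000e-01]
([-19.5, 10.0, 101.5, 111.5], 13.2, 59.4, 'j6', np.float64(34.7)) [ 1.009e+02 -3.410e+01  2.189e+02  4.700e+00  1.760e+01  1.000e-01]
```

Request:
jog_arm(
  motion=[18,2,54,1,3,0,37,5,107,2,6,0,55,7,160,2,9,0,74,9,214,3,12,0,92,12,268,4,15,0,111,14,322,5,18,0,130,16,375,6,22,0,148,19,429,7,25,0,166,21,483,7,28,0,185,23,536,8,31,0,185,23,536,8,31,0,185,23,536,8,31,0],
)

```text
time_s: 13.38
position: [0.6899, -0.263, 0.2519]
tcp_rot: [[-0.929, 0.248, 0.275], [-0.264, 0.077, -0.962], [-0.26, -0.966, -0.006]]
force: [-0.1, -0.6, -2.4]
opening: 0.249
```

```bash
python3 - <<'E'
from h import *
apply([185,23,536,8,31,0]);status()
for n in("scene","top"):
    p,d=bot.capture(n);np.savez(f"pics/{n}5.npz",p=p,d=d)
p=np.load("pics/scene5.npz")['p'];cv2.imwrite("pics/s5z.png",cv2.resize(p[150:330,60:230,::-1],None,fx=3.3,fy=3.3,interpolation=2))
p=np.load("pics/top5.npz")['p'];cv2.imwrite("pics/t5z.png",cv2.convertScaleAbs(cv2.resize(p[120:270,290:430,::-1],None,fx=4,fy=4,interpolation=2),alpha=1.6))
E
```

```text
t 13.38 p [ 0.6899 -0.263   0.2519] cmd [ 0.6918 -0.2611  0.2534] roterr [-0.12  0.26  0.27] F [-0.11 -0.62 -2.44] M [-0.05  0.33 -0.01] open 0.249 q [-34.1  34.9  73.3  13.2  62.9  34.9]
```

View pics/s5z.png

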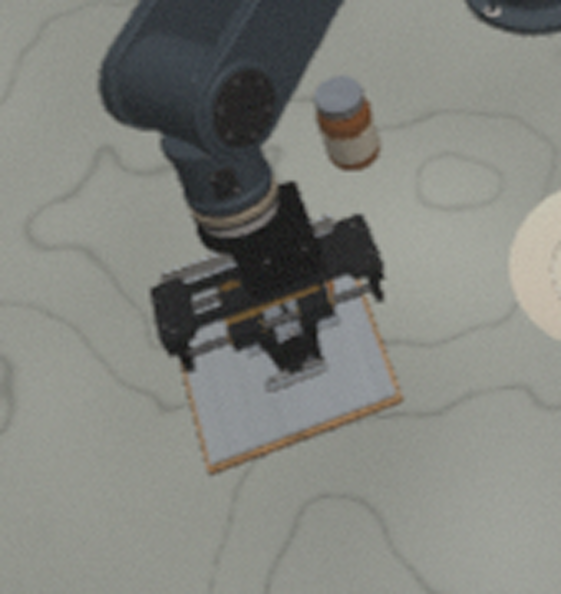

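View pics/t5z.png

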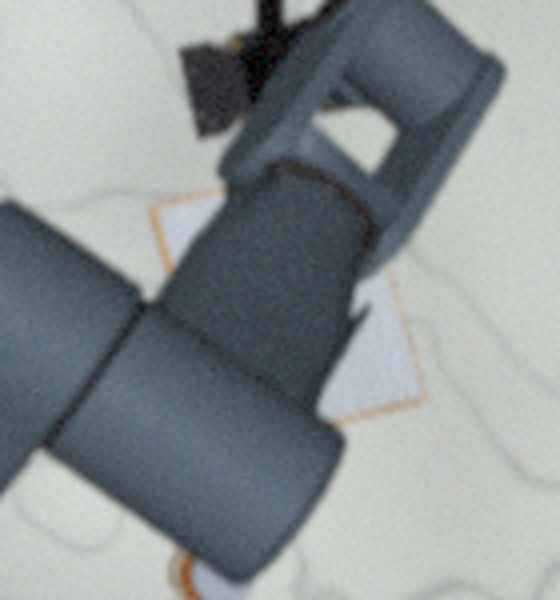

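```bash
cat >> h.py <<'E'
Rh=np.array([[-.458,.666,.588],[-.337,.482,-.808],[-.823,-.569,.004]]);Rh=Ro.from_matrix(Rh).as_matrix()
ph=np.array([.5132,.2992,.1511])
Tt_R=Rh.T@Ro.from_euler('z',36,degrees=True).as_matrix()   # turner axes in tool
Tt_p=Rh.T@(np.array([.5145,.3005,.085])-ph)
BD=np.array([-.766,0,-.643])
def turnerpose(p,R): return p+R@Tt_p, R@Tt_R
def tool_for_edge(E,yaw,tilt):
    """edge underside middle at E, blade pointing toward -(yaw) dir, tilt>0 edge down"""
    R=Ro.from_euler('z',yaw,degrees=True).as_matrix()@Ro.from_euler('y',40-tilt,degrees=True).as_matrix()
    # check sign below: blade dir must be level for tilt 0
    O=np.asarray(E)-R@(BD*.110)
    Rt=R@Tt_R.T;return O-Rt@Tt_p,Rt
def now():
    s=bot.read_state();O,R=turnerpose(s['position'],s['tcp_rot']);b=R@BD;E=O+.11*b
    a=np.radians(SY);d=E[:2]-SC
    print("edge",E.round(4),"heel",O.round(4),"tilt down deg",np.degrees(np.arcsin(-b[2])).round(2),"roll",np.degrees(np.arcsin((R[:,1])[2])).round(2),"yaw",np.degrees(np.arctan2(-b[1],-b[0])).round(2),"sheet xy",(np.cos(a)*d[0]+np.sin(a)*d[1]).round(4),(-np.sin(a)*d[0]+np.cos(a)*d[1]).round(4))
E
python3 - <<'E'
from h import *
now()
R=Ro.from_euler('y',40,degrees=True).as_matrix();print(R@BD)
R=Ro.from_euler('y',-40,degrees=True).as_matrix();print(R@BD)
E
```

```text
edge [ 0.5446 -0.3028  0.2019] heel [ 0.6505 -0.2727  0.2015] tilt down deg -0.2 roll 0.4 yaw 15.84 sheet xy 0.021 0.0275
[-1.00010248e+00  0.00000000e+00 -1.91267906e-04]
[-0.17347761  0.         -0.98494189]
```

```bash
cat >> h.py <<'E'
def relm(P,Rd):
    s=bot.read_state();p,R=cmd()
    return np.r_[R.T@(P-s['position'])*1000,np.degrees(Ro.from_matrix(s['tcp_rot'].T@Rd).as_rotvec())].round(1)
E
python3 - <<'E'
from h import *
for x,z in((.03,.1),(.03,.03)):
    P,R=tool_for_edge(sh(x,.0275,z),16,2);print(relm(P,R),j6of(P,R))
E
```

```text
[17.9 94.6 -0.4  0.4 -0.3  2.2] ([-34.1, 40.8, 78.7, 119.4], 17.2, 50.4, 'j6', np.float64(29.9))
[ 35.8 162.3  -0.2   0.4  -0.3   2.2] ([-34.1, 46.0, 80.6, 126.6], 19.3, 43.6, 'j6', np.float64(26.8))
```

Request:
jog_arm(
  motion=[6,32,0,0,0,1,12,64,0,0,0,2,18,95,0,0,0,2,24,118,0,0,0,2,30,140,0,0,0,2,36,162,0,0,0,2,36,162,0,0,0,2,36,162,0,0,0,2],
)

```text
time_s: 14.48
position: [0.6995, -0.2605, 0.0893]
tcp_rot: [[-0.918, 0.285, 0.276], [-0.263, 0.083, -0.961], [-0.297, -0.955, -0.001]]
force: [0.3, -0.5, -2.6]
opening: 0.25
```

```bash
python3 - <<'E'
from h import *
apply([36,162,0,0,0,2]);status();now()
for n in("scene","top"):
    p,d=bot.capture(n);np.savez(f"pics/{n}6.npz",p=p,d=d)
p=np.load("pics/scene6.npz")['p'];cv2.imwrite("pics/s6z.png",cv2.resize(p[180:320,80:210,::-1],None,fx=4.2,fy=4.2,interpolation=2))
for z in(.02,.017):
    P,R=tool_for_edge(sh(.03,.0275,z),16,2);print(relm(P,R))
print(cmd()[1].T@[0,0,-1.])
E
```

```text
t 14.47 p [ 0.6995 -0.2605  0.0893] cmd [ 0.698  -0.2588  0.0876] roterr [0.16 0.12 0.47] F [ 0.35 -0.54 -2.56] M [-0.12  0.34 -0.02] open 0.25 q [-34.   45.9  80.2  19.1  44.2  27.3]
edge [ 0.5557 -0.3008  0.0324] heel [ 0.6615 -0.2708  0.0361] tilt down deg 1.94 roll 0.21 yaw 15.83 sheet xy 0.0322 0.0263
[ 6.  11.5 -2.4  0.1 -0.2  0. ]
[ 6.9 14.4 -2.4  0.1 -0.2  0. ]
[0.28901544 0.95731915 0.003182  ]
```

View pics/s6z.png

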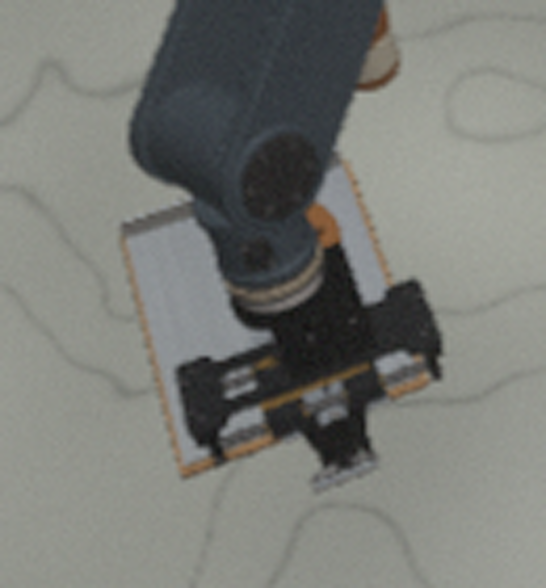

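Request:
jog_arm(
  motion=[2,5,-1,0,0,0,4,10,-2,0,0,0,4,12,-2,0,0,0,4,12,-2,0,0,0,4,12,-2,0,0,0],
)

```text
time_s: 15.2
position: [0.6982, -0.2592, 0.0753]
tcp_rot: [[-0.919, 0.284, 0.275], [-0.262, 0.083, -0.961], [-0.296, -0.955, -0.002]]
force: [-0.6, 0.9, -1.5]
opening: 0.247
```

```bash
python3 - <<'E'
from h import *
apply([4,12,-2,0,0,0]);status();now()
E
```

```text
t 15.2 p [ 0.6982 -0.2592  0.0753] cmd [ 0.6971 -0.2569  0.0749] roterr [0.12 0.17 0.4 ] F [-0.6   0.86 -1.51] M [-0.12  0.37 -0.01] open 0.247 q [-34.   47.   80.7  19.5  42.9  26.8]
edge [ 0.5543 -0.2993  0.0186] heel [ 0.6601 -0.2694  0.0222] tilt down deg 1.87 roll 0.27 yaw 15.79 sheet xy 0.0313 0.0281
```

Request:
jog_arm(
  motion=[0,1,0,0,0,0,0,1,0,0,0,0,0,1,0,0,0,0],
)

```text
time_s: 15.58
position: [0.6984, -0.259, 0.0744]
tcp_rot: [[-0.919, 0.284, 0.275], [-0.262, 0.083, -0.961], [-0.296, -0.955, -0.002]]
force: [0.2, 0.4, -1.2]
opening: 0.244
```

Request:
jog_arm(
  motion=[0.5,1,0,0,0,0,0.5,1,0,0,0,0,0.5,1,0,0,0,0],
)

```text
time_s: 15.95
position: [0.6982, -0.259, 0.0732]
tcp_rot: [[-0.919, 0.283, 0.275], [-0.262, 0.083, -0.961], [-0.295, -0.955, -0.002]]
force: [0.9, -0.2, -2.4]
opening: 0.246
```

```bash
python3 - <<'E'
from h import *
apply([0.5,2,0,0,0,0]);status();now()
E
```

```text
t 15.95 p [ 0.6982 -0.259   0.0732] cmd [ 0.6972 -0.2569  0.0729] roterr [0.1  0.18 0.39] F [ 0.94 -0.17 -2.37] M [-0.1   0.35 -0.03] open 0.246 q [-34.   47.1  80.7  19.6  42.7  26.7]
edge [ 0.5543 -0.2991  0.0165] heel [ 0.6601 -0.2692  0.0201] tilt down deg 1.86 roll 0.28 yaw 15.79 sheet xy 0.0313 0.0283
```

Request:
jog_arm(
  motion=[0.5,1,0,0,0,0,0.5,1,0,0,0,0,0.5,1,0,0,0,0],
)

```text
time_s: 16.32
position: [0.6981, -0.2591, 0.0722]
tcp_rot: [[-0.919, 0.284, 0.275], [-0.262, 0.083, -0.961], [-0.296, -0.955, -0.002]]
force: [0.6, 0.0, -2.2]
opening: 0.254
```

Request:
jog_arm(
  motion=[0,1,0,0,0,0,0,1,0,0,0,0,0,1,0,0,0,0],
)

```text
time_s: 16.7
position: [0.6984, -0.259, 0.0713]
tcp_rot: [[-0.919, 0.284, 0.275], [-0.262, 0.083, -0.961], [-0.296, -0.955, -0.002]]
force: [1.8, 0.0, -0.8]
opening: 0.242
```

```bash
python3 - <<'E'
from h import *
apply([0.5,2,0,0,0,0]);status();now()
E
```

```text
t 16.7 p [ 0.6984 -0.259   0.0713] cmd [ 0.6973 -0.2569  0.0708] roterr [0.11 0.17 0.4 ] F [ 1.8   0.01 -0.8 ] M [-0.15  0.45  0.02] open 0.242 q [-34.   47.3  80.7  19.7  42.5  26.6]
edge [ 0.5546 -0.2991  0.0145] heel [ 0.6604 -0.2692  0.0181] tilt down deg 1.87 roll 0.27 yaw 15.79 sheet xy 0.0316 0.0283
```

Request:
jog_arm(
  motion=[0,1,0,0,0,0,0,1,0,0,0,0,0,1,0,0,0,0],
)

```text
time_s: 17.08
position: [0.6987, -0.2589, 0.0703]
tcp_rot: [[-0.919, 0.284, 0.275], [-0.262, 0.083, -0.961], [-0.296, -0.955, -0.002]]
force: [0.0, 0.3, 0.4]
opening: 0.245
```

```bash
python3 - <<'E'
from h import *
apply([0,1,0,0,0,0]);status();now()
E
```

```text
t 17.07 p [ 0.6987 -0.2589  0.0703] cmd [ 0.6976 -0.2568  0.0699] roterr [0.12 0.17 0.4 ] F [0.   0.28 0.41] M [-0.11  0.41 -0.06] open 0.245 q [-34.   47.4  80.7  19.7  42.5  26.6]
edge [ 0.5549 -0.2991  0.0136] heel [ 0.6607 -0.2691  0.0172] tilt down deg 1.88 roll 0.27 yaw 15.79 sheet xy 0.0319 0.0282
```

```bash
python3 - <<'E'
from h import *
for x in (.0,-.05,-.08,-.095,-.111):
    P,R=tool_for_edge(sh(x,.0275,.0145),16,2);print(x,relm(P,R),j6of(P,R))
E
```

```text
0.0 [ 30.3 -10.4  -0.1   0.2  -0.3   0.1] ([-36.1, 46.0, 84.5, 130.5], 21.1, 40.5, 'j6', np.float64(22.7))
-0.05 [ 78.1 -24.9  -0.3   0.2  -0.3   0.1] ([-39.8, 44.1, 90.2, 134.2], 23.5, 38.1, 'j6', np.float64(16.4))
-0.08 [ 1.069e+02 -3.360e+01 -4.000e-01  2.000e-01 -3.000e-01  1.000e-01] ([-42.2, 43.1, 93.3, 136.4], 24.9, 36.9, 'j6', np.float64(12.4))
-0.095 [ 1.212e+02 -3.790e+01 -4.000e-01  2.000e-01 -3.000e-01  1.000e-01] ([-43.5, 42.6, 94.8, 137.4], 25.6, 36.3, 'j6', np.float64(10.4))
-0.111 [ 1.365e+02 -4.250e+01 -5.000e-01  2.000e-01 -3.000e-01  1.000e-01] ([-44.9, 42.1, 96.4, 138.5], 26.4, 35.7, 'j6', np.float64(8.1))
```

Request:
jog_arm(
  motion=[6,-2,0,0,0,0,12,-4,0,0,0,0,18,-6,0,0,0,0,24,-8,0,0,0,0,30,-10,0,0,0,0,36,-12,0,0,0,0,42,-14,0,0,0,0,48,-16,0,0,0,0,54,-18,0,0,0,0,60,-20,0,0,0,0,66,-21.5,0,0,0,0,72,-23.5,0,0,0,0,78,-25,0,0,0,0,78,-25,0,0,0,0],
)

```text
time_s: 18.82
position: [0.6189, -0.2816, 0.0707]
tcp_rot: [[-0.919, 0.282, 0.275], [-0.262, 0.084, -0.961], [-0.294, -0.956, -0.003]]
force: [-0.8, -0.7, -0.6]
opening: 0.245
```

```bash
python3 - <<'E'
from h import *
apply([78,-25,0,0,0,0]);status();now()
for n in("scene","top"):
    p,d=bot.capture(n);np.savez(f"pics/{n}7.npz",p=p,d=d)
p=np.load("pics/scene7.npz")['p'];cv2.imwrite("pics/s7z.png",cv2.resize(p[180:320,80:210,::-1],None,fx=4.2,fy=4.2,interpolation=2))
p=np.load("pics/top7.npz")['p'];cv2.imwrite("pics/t7z.png",cv2.convertScaleAbs(cv2.resize(p[140:260,300:420,::-1],None,fx=4,fy=4,interpolation=2),alpha=1.6))
for x in (-.08,-.095,-.111):
    P,R=tool_for_edge(sh(x,.0275,.0145),16,2);print(x,relm(P,R))
E
```

```text
t 18.82 p [ 0.6189 -0.2816  0.0707] cmd [ 0.6189 -0.2796  0.0713] roterr [0.07 0.18 0.32] F [-0.83 -0.68 -0.56] M [-0.2   0.61  0.03] open 0.245 q [-39.9  44.   90.3  23.3  38.4  16.8]
edge [ 0.4749 -0.3217  0.0143] heel [ 0.5807 -0.2918  0.0177] tilt down deg 1.79 roll 0.32 yaw 15.8 sheet xy -0.0512 0.0285
-0.08 [27.7 -9.3  0.3  0.3 -0.3  0.2]
-0.095 [ 42.  -13.7   0.2   0.3  -0.3   0.2]
-0.111 [ 57.3 -18.3   0.2   0.3  -0.3   0.2]
```

View pics/s7z.png

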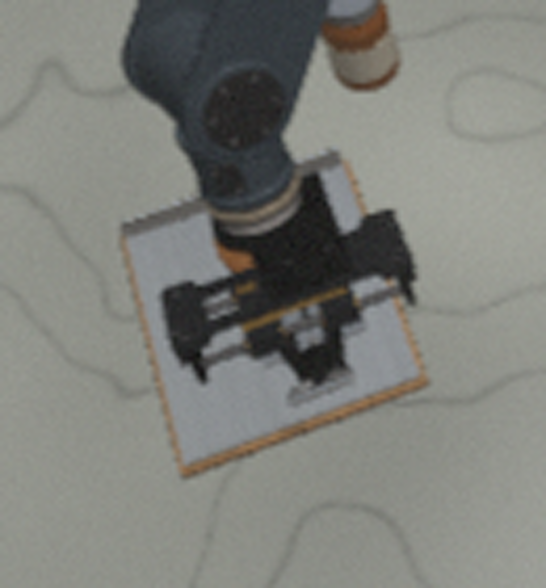

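View pics/t7z.png

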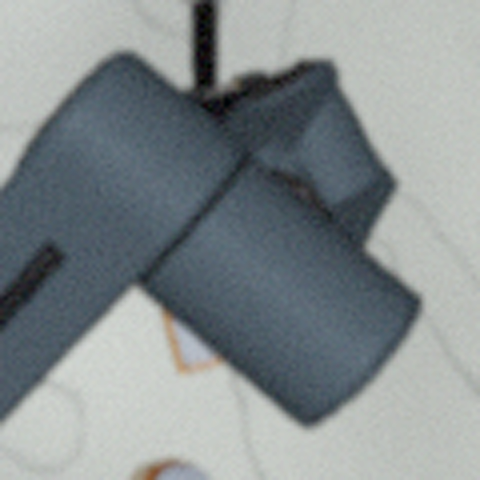

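Request:
jog_arm(
  motion=[6,-2,0,0,0,0,12,-4,0,0,0,0,18,-6,0,0,0,0,24,-8,0,0,0,0,30,-10,0,0,0,0,36,-12,0,0,0,0,42,-13.5,0,0,0,0,42,-13.5,0,0,0,0],
)

```text
time_s: 19.92
position: [0.5763, -0.2936, 0.0712]
tcp_rot: [[-0.919, 0.282, 0.275], [-0.262, 0.084, -0.961], [-0.294, -0.956, -0.003]]
force: [-0.9, 0.2, -2.0]
opening: 0.248
```

```bash
python3 - <<'E'
from h import *
apply([42,-13.5,0,0,0,0]);status();now()
p,d=bot.capture("scene");cv2.imwrite("pics/s8z.png",cv2.resize(p[180:320,80:210,::-1],None,fx=4.2,fy=4.2,interpolation=2))
p,d=bot.capture("wrist");cv2.imwrite("pics/w8.png",p[:,:,::-1])
for x in (-.108,-.112):
    P,R=tool_for_edge(sh(x,.0275,.0145),16,2);print(x,relm(P,R))
E
```

```text
t 19.93 p [ 0.5763 -0.2936  0.0712] cmd [ 0.5765 -0.2919  0.072 ] roterr [0.06 0.18 0.31] F [-0.92  0.16 -2.  ] M [-0.19  0.63  0.02] open 0.248 q [-43.5  42.5  94.9  25.3  36.6  10.9]
edge [ 0.4324 -0.3338  0.0147] heel [ 0.5382 -0.3038  0.0181] tilt down deg 1.79 roll 0.33 yaw 15.8 sheet xy -0.0954 0.0286
-0.108 [12.3 -4.3  0.4  0.3 -0.3  0.2]
-0.112 [16.2 -5.4  0.4  0.3 -0.3  0.2]
```

View pics/s8z.png

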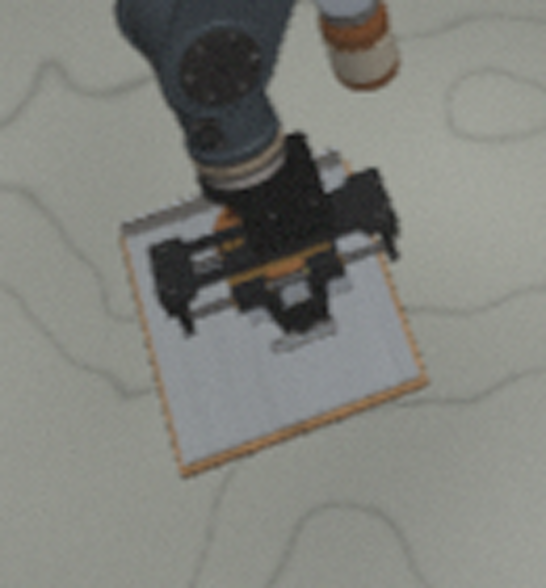

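View pics/w8.png

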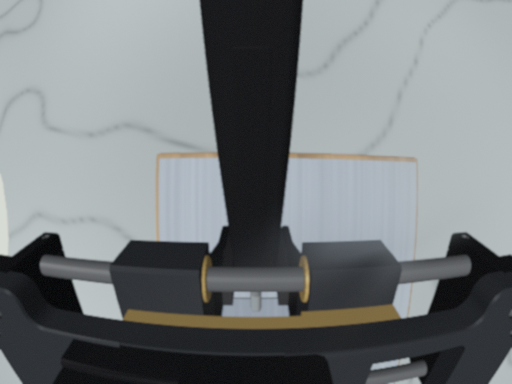

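Request:
jog_arm(
  motion=[4,-1.5,0,0,0,0,8,-2.5,0,0,0,0,12,-4,0,0,0,0,15,-5,0,0,0,0,15,-5,0,0,0,0,15,-5,0,0,0,0],
)

```text
time_s: 20.78
position: [0.5618, -0.2978, 0.0716]
tcp_rot: [[-0.919, 0.283, 0.276], [-0.263, 0.084, -0.961], [-0.295, -0.956, -0.003]]
force: [-0.8, -1.8, -2.2]
opening: 0.252
```

```bash
python3 - <<'E'
from h import *
apply([15,-5,0,0,0,0]);status();now()
p,d=bot.capture("scene");np.savez("pics/scene9.npz",p=p,d=d);cv2.imwrite("pics/s9z.png",cv2.resize(p[190:270,90:190,::-1],None,fx=7,fy=7,interpolation=2))
E
```

```text
t 20.77 p [ 0.5618 -0.2978  0.0716] cmd [ 0.5614 -0.2963  0.0725] roterr [0.07 0.16 0.34] F [-0.85 -1.76 -2.21] M [-0.17  0.5   0.01] open 0.252 q [-44.8  42.   96.4  26.1  36.1   8.8]
edge [ 0.4179 -0.338   0.015 ] heel [ 0.5237 -0.3081  0.0185] tilt down deg 1.82 roll 0.3 yaw 15.82 sheet xy -0.1105 0.0286
```

View pics/s9z.png

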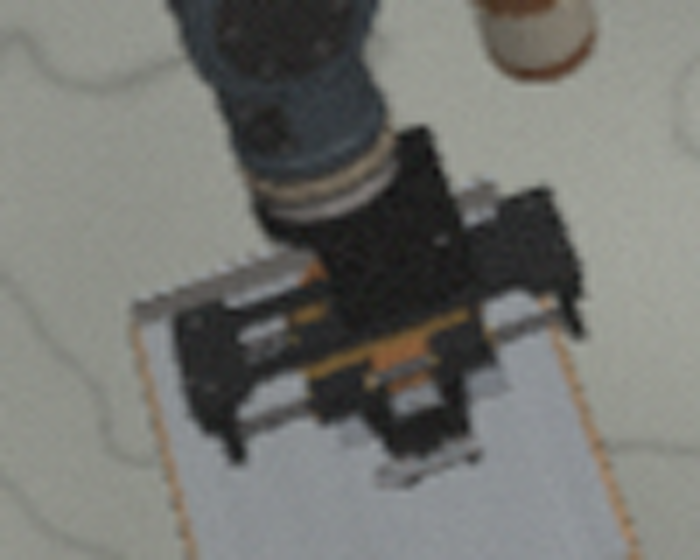

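```bash
python3 - <<'E'
from h import *
a=np.radians(SY)
for u,v,z in((147.9,243.1,.034),(90+350/7,190+437/7,.02),(90+490/7,190+385/7,.02),(90+318/7,190+265/7,.034)):
    q=onz("scene",u,v,z);d=q[:2]-SC;print(q.round(4),(np.cos(a)*d[0]+np.sin(a)*d[1]).round(4),(-np.sin(a)*d[0]+np.cos(a)*d[1]).round(4))
# plan: tilt edge up & raise
s=bot.read_state()
for (x,z,t) in((-.109,.018,-2),(-.107,.024,-5),(-.104,.035,-7),(-.10,.06,-8),(-.08,.10,-8)):
    P,R=tool_for_edge(sh(x,.0285,z),16,t);print(x,z,t,relm(P,R),j6of(P,R))
E
```

```text
[ 0.5058 -0.317   0.034 ] -0.0202 0.0245
[ 0.5323 -0.3478  0.02  ] -0.0033 -0.0124
[ 0.5113 -0.2761  0.02  ] -0.0036 0.0623
[ 0.4318 -0.3645  0.034 ] -0.1045 -0.0007
-0.109 0.018 -2 [-2.7  8.2 -0.6  0.2 -0.3 -3.8] ([-42.7, 43.0, 94.1, 137.1], 18.9, 37.3, 'j6', np.float64(16.6))
-0.107 0.024 -5 [-6.2 11.4 -0.6  0.2 -0.3 -6.8] ([-41.2, 43.5, 92.1, 135.6], 13.7, 39.4, 'j6', np.float64(22.4))
-0.104 0.035 -7 [-11.9   7.3  -0.6   0.2  -0.3  -8.8] ([-40.0, 43.4, 90.5, 133.9], 10.3, 41.8, 'j6', np.float64(26.4))
-0.1 0.06 -8 [-22.7 -12.7  -0.7   0.2  -0.3  -9.8] ([-39.3, 41.7, 89.0, 130.7], 8.4, 45.3, 'j6', np.float64(28.8))
-0.08 0.1 -8 [-53.4 -45.2  -0.7   0.2  -0.3  -9.8] ([-37.8, 39.3, 85.7, 125.0], 7.6, 50.9, 'j6', np.float64(31.4))
```

Request:
jog_arm(
  motion=[-1,3,0,0,0,-1,-2,6,0,0,0,-2.5,-3,8,0,0,0,-4,-4.5,10,0,0,0,-5.5,-6,11,0,0,0,-7,-8,10,0,0,0,-8,-10,9,0,0,0,-9,-12,7,0,0,0,-9,-14,3,0,0,0,-9.5,-16,-1,0,0,0,-10,-18,-5,0,0,0,-10,-20,-9,0,0,0,-10,-23,-13,0,0,0,-10,-23,-13,0,0,0,-10],
)

```text
time_s: 22.58
position: [0.5801, -0.2932, 0.0917]
tcp_rot: [[-0.954, 0.121, 0.275], [-0.273, 0.036, -0.961], [-0.126, -0.992, -0.001]]
force: [0.3, -0.1, -3.6]
opening: 0.25
```

```bash
python3 - <<'E'
from h import *
apply([-23,-13,0,0,0,-10]);status();now()
p,d=bot.capture("scene");np.savez("pics/scene10.npz",p=p,d=d);cv2.imwrite("pics/s10z.png",cv2.resize(p[180:270,90:190,::-1],None,fx=6,fy=6,interpolation=2))
E
```

```text
t 22.57 p [ 0.5801 -0.2932  0.0917] cmd [ 0.5789 -0.2913  0.0916] roterr [0.13 0.18 0.43] F [ 0.34 -0.06 -3.63] M [-0.04  0.22 -0.  ] open 0.25 q [-39.3  41.6  88.8   8.4  45.8  29.1]
edge [ 0.429  -0.3355  0.0617] heel [ 0.5338 -0.3058  0.0462] tilt down deg -8.09 roll 0.19 yaw 15.81 sheet xy -0.0992 0.0279
```

View pics/s10z.png

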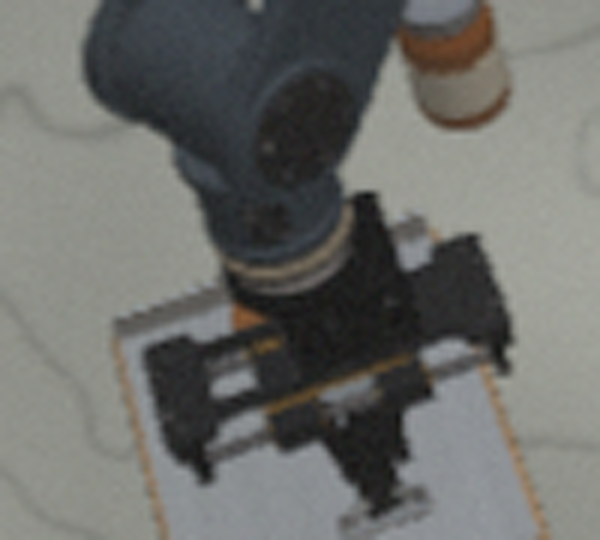

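Lifted: the wrist force rose by 1.2 N, which matches the cookie's weight, and the cookie rides clear of the sheet. Next I'll plan the carry and the placing.

```bash
cat >> h.py <<'E'
PC=np.array([.490,.0455])
def pl(d,z,yaw): # point d metres beyond plate centre along blade direction
    a=np.radians(yaw);return np.array([PC[0]-d*np.cos(a),PC[1]-d*np.sin(a),z])
E
python3 - <<'E'
from h import *
P,R=tool_for_edge(sh(-.085,.028,.13),16,-8);print("lift",relm(P,R),j6of(P,R))
for yaw in (30,40):
  for d,z,t in((.045,.13,-8),(.045,.03,-4),(.045,.02,0),(.045,.009,10),(.045,.0085,20),(.045,.0085,25),(-.05,.0085,25)):
    P,R=tool_for_edge(pl(d,z,yaw),yaw,t);print(yaw,d,z,t,P.round(3),relm(P,R),j6of(P,R))
E
```

```text
lift [-22.4 -66.7  -0.8   0.2  -0.2   0.1] ([-38.2, 36.8, 85.1, 121.9], 7.3, 54.0, 'j6', np.float64(31.5))
30 0.045 0.13 -8 [0.587 0.101 0.16 ] [-1.239e+02 -5.340e+01 -3.769e+02 -1.600e+00 -1.410e+01  1.000e-01] ([-2.9, 32.2, 95.7, 127.9], 5.4, 46.0, 'j6', np.float64(53.4))
30 0.045 0.03 -4 [0.585 0.1   0.071] [-110.9   34.8 -376.    -2.1  -14.1    4.1] ([-4.2, 39.8, 101.6, 141.4], 12.7, 29.7, 'j6', np.float64(45.1))
30 0.045 0.02 0 [0.582 0.098 0.072] [-107.9   33.7 -375.2   -2.5  -14.     8.1] ([-5.6, 39.4, 104.7, 144.1], 21.4, 24.8, 'j6', np.float64(35.6))
30 0.045 0.009 10 [0.572 0.093 0.086] [ -98.7   18.1 -372.6   -3.7  -13.7   18. ] ([-9.8, 37.9, 112.4, 150.3], 59.3, 18.5, 'j6', np.float64(-5.1))
30 0.045 0.0085 20 [0.559 0.085 0.109] [ -86.4   -6.2 -368.9   -4.9  -13.4   28. ] ([-15.1, 37.0, 119.8, 156.8], 97.8, 24.3, 'j6', np.float64(-48.0))
30 0.045 0.0085 25 [0.551 0.08  0.119] [ -78.7  -17.6 -366.7   -5.5  -13.2   33. ] ([-18.1, 37.4, 123.5, 160.9], 108.4, 30.5, 'j6', np.float64(-61.6))
30 -0.05 0.0085 25 [0.633 0.128 0.119] [-170.3   -6.6 -389.5   -5.5  -13.2   33. ] ([-
[... 419 characters left out ...]
    33.1 -392.7   -4.5  -23.8    8. ] ([-5.1, 39.3, 105.1, 144.4], 24.5, 26.7, 'j6', np.float64(23.6))
40 0.045 0.009 10 [0.563 0.106 0.086] [ -93.5   17.5 -388.2   -6.5  -23.4   17.9] ([-10.2, 38.0, 112.0, 150.0], 56.9, 23.0, 'j6', np.float64(-12.2))
40 0.045 0.0085 20 [0.551 0.096 0.109] [ -82.    -6.6 -382.    -8.6  -22.8   27.7] ([-16.4, 37.2, 118.6, 155.8], 85.0, 28.9, 'j6', np.float64(-45.3))
40 0.045 0.0085 25 [0.544 0.09  0.119] [ -74.9  -18.  -378.3   -9.6  -22.5   32.7] ([-19.9, 37.5, 121.7, 159.3], 93.6, 34.1, 'j6', np.float64(-57.3))
40 -0.05 0.0085 25 [0.617 0.151 0.119] [-161.1   -7.6 -416.7   -9.6  -22.5   32.7] ([-9.5, 39.0, 111.2, 150.3], 88.7, 29.4, 'j6', np.float64(-40.4))
```

Request:
jog_arm(
  motion=[-3,-8,0,0,0,0,-8,-24,0,0,0,0,-14,-42,0,0,0,0,-19,-58,0,0,0,0,-22,-67,0,0,0,0,-22,-67,0,0,0,0],
)

```text
time_s: 23.38
position: [0.5932, -0.2897, 0.1615]
tcp_rot: [[-0.954, 0.121, 0.275], [-0.273, 0.035, -0.961], [-0.126, -0.992, -0.001]]
force: [-0.1, 0.1, -2.8]
opening: 0.248
```

```bash
python3 - <<'E'
from h import *
apply([-22,-67,0,0,0,0]);status();now()
P,R=tool_for_edge(pl(.045,.13,40),40,-8);t=relm(P,R);print(t)
f=np.array([0,.01,.035,.075,.13,.19,.25,.31,.37,.43,.5,.57,.63,.69,.75,.81,.87,.925,.965,.99,1])[1:]
for k in f: print((t*k).round(0).astype(int).tolist())
E
```

```text
t 23.38 p [ 0.5932 -0.2897  0.1615] cmd [ 0.5923 -0.2876  0.1607] roterr [0.17 0.16 0.46] F [-0.09  0.13 -2.75] M [-0.08  0.18  0.04] open 0.248 q [-38.3  36.7  85.1   7.3  54.2  31.7]
edge [ 0.4421 -0.332   0.1314] heel [ 0.5469 -0.3023  0.116 ] tilt down deg -8.06 roll 0.15 yaw 15.81 sheet xy -0.0856 0.0276
[-9.570e+01  1.390e+01 -3.956e+02 -2.900e+00 -2.400e+01  1.000e-01]
[-1, 0, -4, 0, 0, 0]
[-3, 0, -14, 0, -1, 0]
[-7, 1, -30, 0, -2, 0]
[-12, 2, -51, 0, -3, 0]
[-18, 3, -75, -1, -5, 0]
[-24, 3, -99, -1, -6, 0]
[-30, 4, -123, -1, -7, 0]
[-35, 5, -146, -1, -9, 0]
[-41, 6, -170, -1, -10, 0]
[-48, 7, -198, -1, -12, 0]
[-55, 8, -225, -2, -14, 0]
[-60, 9, -249, -2, -15, 0]
[-66, 10, -273, -2, -17, 0]
[-72, 10, -297, -2, -18, 0]
[-78, 11, -320, -2, -19, 0]
[-83, 12, -344, -3, -21, 0]
[-89, 13, -366, -3, -22, 0]
[-92, 13, -382, -3, -23, 0]
[-95, 14, -392, -3, -24, 0]
[-96, 14, -396, -3, -24, 0]
```

```bash
python3 - <<'E'
from h import *
p,d=bot.capture("scene");cv2.imwrite("pics/s11z.png",cv2.resize(p[170:270,90:190,::-1],None,fx=6,fy=6,interpolation=2));status()
p,d=bot.capture("scene");status()
E
```

```text
t 23.43 p [ 0.5925 -0.2893  0.1605] cmd [ 0.5923 -0.2876  0.1607] roterr [0.08 0.18 0.39] F [ 0.79 -0.69 -3.12] M [-0.06  0.12  0.03] open 0.249 q [-38.3  36.7  85.1   7.3  54.2  31.7]
t 23.48 p [ 0.5922 -0.2891  0.1599] cmd [ 0.5923 -0.2876  0.1607] roterr [0.02 0.19 0.35] F [ 0.57  0.1  -3.26] M [0.   0.17 0.03] open 0.246 q [-38.3  36.8  85.2   7.3  54.2  31.7]
```

View pics/s11z.png

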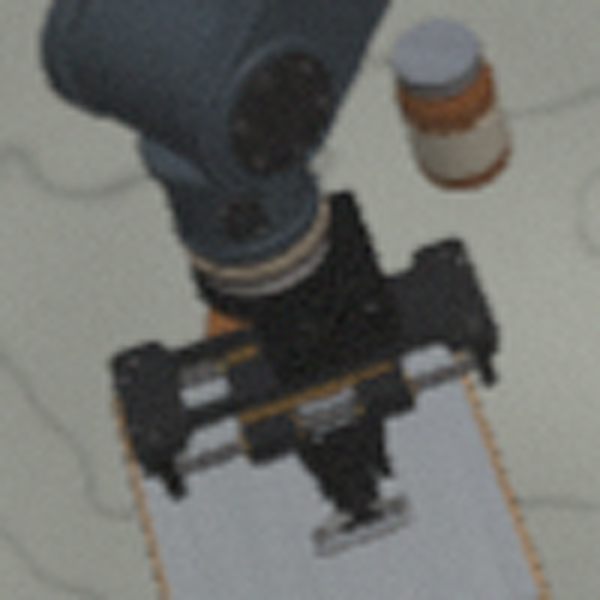

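Cookie still aboard: the orange patch at (215,320) in the crop moved with the blade, and Fz is about −3.2 N. Carrying to the plate.

Request:
jog_arm(
  motion=[-1,0,-4,0,0,0,-3,0,-14,0,-1,0,-7,1,-30,0,-2,0,-12,2,-51,0,-3,0,-18,3,-75,-1,-5,0,-24,3,-99,-1,-6,0,-30,4,-123,-1,-7,0,-35,5,-146,-1,-9,0,-41,6,-170,-1,-10,0,-48,7,-198,-1,-12,0,-55,8,-225,-2,-14,0,-60,9,-249,-2,-15,0,-66,10,-273,-2,-17,0,-72,10,-297,-2,-18,0,-78,11,-320,-2,-19,0,-83,12,-344,-3,-21,0,-89,13,-366,-3,-22,0,-92,13,-382,-3,-23,0,-95,14,-392,-3,-24,0,-96,14,-396,-3,-24,0],
)

```text
time_s: 25.98
position: [0.5769, 0.1185, 0.1593]
tcp_rot: [[-0.758, 0.095, 0.646], [-0.64, 0.082, -0.764], [-0.126, -0.992, -0.002]]
force: [-0.3, 0.1, -3.0]
opening: 0.247
```

```bash
python3 - <<'E'
from h import *
apply([-96,14,-396,-3,-24,0]);status();now()
p,d=bot.capture("scene");cv2.imwrite("pics/s12z.png",cv2.resize(p[140:280,180:330,::-1],None,fx=5,fy=5,interpolation=2))
p,d=bot.capture("top");np.savez("pics/top12.npz",p=p,d=d);cv2.imwrite("pics/t12z.png",cv2.convertScaleAbs(cv2.resize(p[130:270,200:330,::-1],None,fx=4,fy=4,interpolation=2),alpha=1.6))
for d,z,t in((.045,.03,-4),(.045,.02,0),):
    P,R=tool_for_edge(pl(d,z,40),40,t);print(d,z,t,relm(P,R))
E
```

```text
t 25.98 p [0.5769 0.1185 0.1593] cmd [0.5752 0.1198 0.1594] roterr [0.23 0.11 0.33] F [-0.34  0.05 -2.96] M [-0.07  0.1  -0.  ] open 0.247 q [-1.7 31.9 96.5  6.7 46.4 43.7]
edge [0.4565 0.0179 0.1293] heel [0.5398 0.088  0.1138] tilt down deg -8.1 roll 0.2 yaw 40.05 sheet xy 0.0247 0.36
0.045 0.03 -4 [14.5 87.1  0.4  0.2 -0.   4.1]
0.045 0.02 0 [17.6 86.   0.3  0.2 -0.   8.1]
```

View pics/s12z.png

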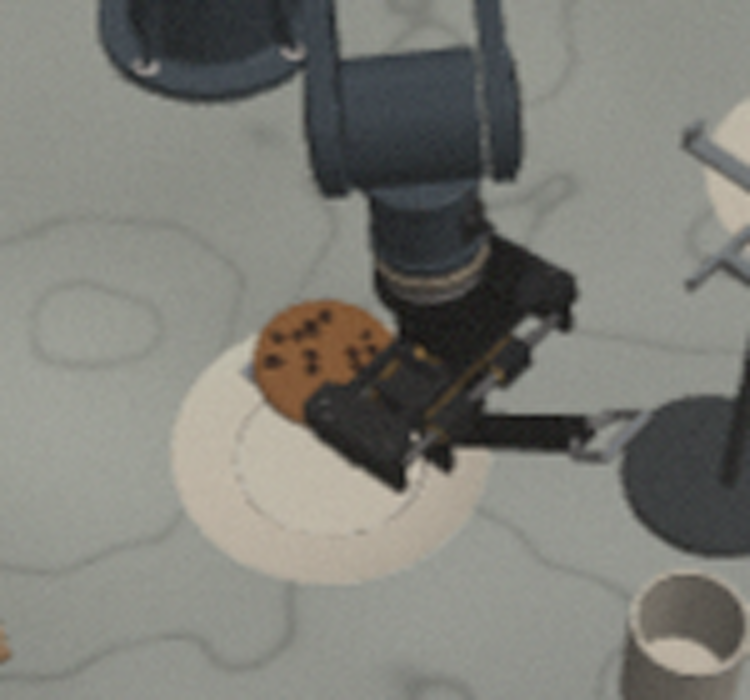

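View pics/t12z.png

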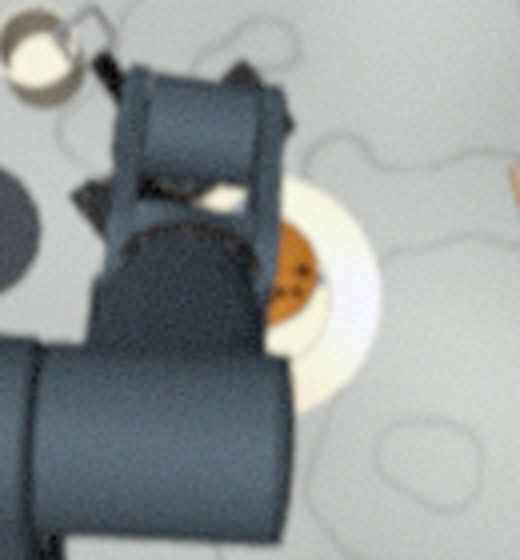

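```bash
python3 - <<'E'
from h import *
for z in(.14,):
    q=onz("scene",180+322/5,140+364/5,z);print(q)
    a=np.radians(40);E=np.array([.4565,.0179]);d=q[:2]-E;print("back from edge",d@[np.cos(a),np.sin(a)],"lateral",d@[-np.sin(a),np.cos(a)])
E
```

```text
[0.49955998 0.03983602 0.14      ]
back from edge 0.047086062072667176 lateral -0.010874456324656678
```

Request:
jog_arm(
  motion=[1,8,-2,0,0,0,3,22,-4,0,0,0,6,38,-6,0,0,1,9,54,-8,0,0,2,12,70,-10,0,0,3,14,81,-10,0,0,4,14,87,-10,0,0,4,16,87,-10,0,0,6,18,86,-10,0,0,8,18,86,-10,0,0,8,18,86,-10,0,0,8],
)

```text
time_s: 27.45
position: [0.5655, 0.1211, 0.0718]
tcp_rot: [[-0.738, 0.2, 0.645], [-0.622, 0.17, -0.764], [-0.263, -0.965, -0.001]]
force: [0.3, 0.5, -1.7]
opening: 0.248
```

```bash
python3 - <<'E'
from h import *
apply([18,86,-10,0,0,8]);status();now()
p,d=bot.capture("scene");cv2.imwrite("pics/s13z.png",cv2.resize(p[140:280,180:330,::-1],None,fx=5,fy=5,interpolation=2))
L=.010
for d,z,t in((.045,.014,5),(.045,.010,10),(.045,.008,15),(.045,.007,20),(.045,.007,24),(.03,.007,24),(.0,.007,24),(-.05,.007,24),(-.07,.02,24)):
    a=np.radians(40);P,R=tool_for_edge(pl(d,z,40)+L*np.array([-np.sin(a),np.cos(a),0]),40,t);print(d,z,t,relm(P,R))
E
```

```text
t 27.45 p [0.5655 0.1211 0.0718] cmd [0.5627 0.1228 0.072 ] roterr [0.28 0.13 0.33] F [ 0.28  0.52 -1.71] M [-0.15  0.24 -0.03] open 0.248 q [ -4.3  39.  105.9  24.7  26.3  24.2]
edge [0.4494 0.0243 0.0202] heel [0.5337 0.095  0.0201] tilt down deg -0.09 roll 0.2 yaw 39.98 sheet xy 0.0196 0.3682
0.045 0.014 5 [ 3.6 -8.1 -0.4  0.2 -0.1  5.1]
0.045 0.01 10 [  7.4 -17.9  -0.5   0.2  -0.1  10.1]
0.045 0.008 15 [ 11.9 -29.3  -0.6   0.2  -0.1  15.1]
0.045 0.007 20 [ 17.3 -41.3  -0.7   0.2  -0.1  20.1]
0.045 0.007 24 [ 22.2 -51.4  -0.7   0.3  -0.1  24.1]
0.03 0.007 24 [  7.7 -47.5  -0.7   0.3  -0.1  24.1]
0.0 0.007 24 [-21.3 -39.8  -0.5   0.3  -0.1  24.1]
-0.05 0.007 24 [-69.6 -26.9  -0.2   0.3  -0.1  24.1]
-0.07 0.02 24 [-92.3 -34.3  -0.1   0.3  -0.1  24.1]
```

View pics/s13z.png

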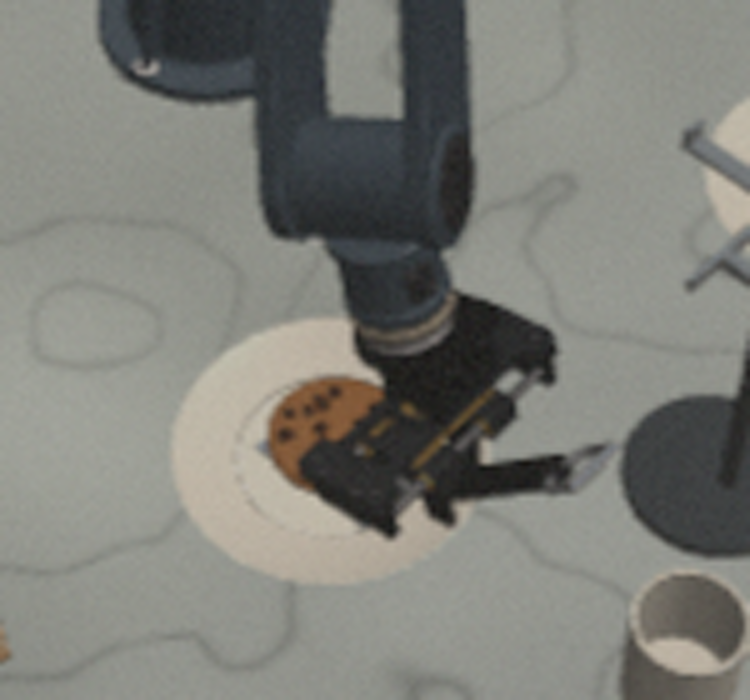

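Request:
jog_arm(
  motion=[1,-3,0,0,0,2,3,-7,0,0,0,4.5,5,-12,0,0,0,7,7,-17,0,0,0,9.5,9,-23,0,0,0,12,12,-29,0,0,0,15,12,-29,0,0,0,15],
)

```text
time_s: 28.38
position: [0.5501, 0.1083, 0.0965]
tcp_rot: [[-0.662, 0.383, 0.644], [-0.556, 0.325, -0.765], [-0.503, -0.864, -0.002]]
force: [-0.4, 0.1, -2.0]
opening: 0.248
```

```bash
python3 - <<'E'
from h import *
apply([12,-29,0,0,0,15]);status();now()
p,d=bot.capture("scene");cv2.imwrite("pics/s14z.png",cv2.resize(p[140:280,180:330,::-1],None,fx=5,fy=5,interpolation=2))
L=.010
for d,z,t in((.045,.007,20),(.03,.006,22),(.02,.006,24),(.0,.006,24),(-.05,.006,24),(-.075,.02,24)):
    a=np.radians(40);P,R=tool_for_edge(pl(d,z,40)+L*np.array([-np.sin(a),np.cos(a),0]),40,t);print(d,z,t,relm(P,R))
E
```

```text
t 28.38 p [0.5501 0.1083 0.0965] cmd [0.5483 0.1104 0.0969] roterr [0.29 0.16 0.28] F [-0.41  0.09 -1.97] M [-0.27  0.33  0.01] open 0.248 q [-12.5  37.1 116.4  74.2  24.6 -31.1]
edge [0.4478 0.0237 0.0077] heel [0.5295 0.0918 0.0359] tilt down deg 14.85 roll 0.31 yaw 39.85 sheet xy 0.018 0.368
0.045 0.007 20 [  1.3 -13.2  -0.5   0.2  -0.1   5.1]
0.03 0.006 22 [-10.3 -10.3  -0.5   0.2  -0.2   7.1]
0.02 0.006 24 [-17.8 -10.8  -0.4   0.2  -0.2   9.1]
0.0 0.006 24 [-35.1  -0.8  -0.3   0.2  -0.2   9.1]
-0.05 0.006 24 [-78.5  24.1  -0.    0.2  -0.2   9.1]
-0.075 0.02 24 [-1.071e+02  2.440e+01  1.000e-01  2.000e-01 -2.000e-01  9.100e+00]
```

View pics/s14z.png

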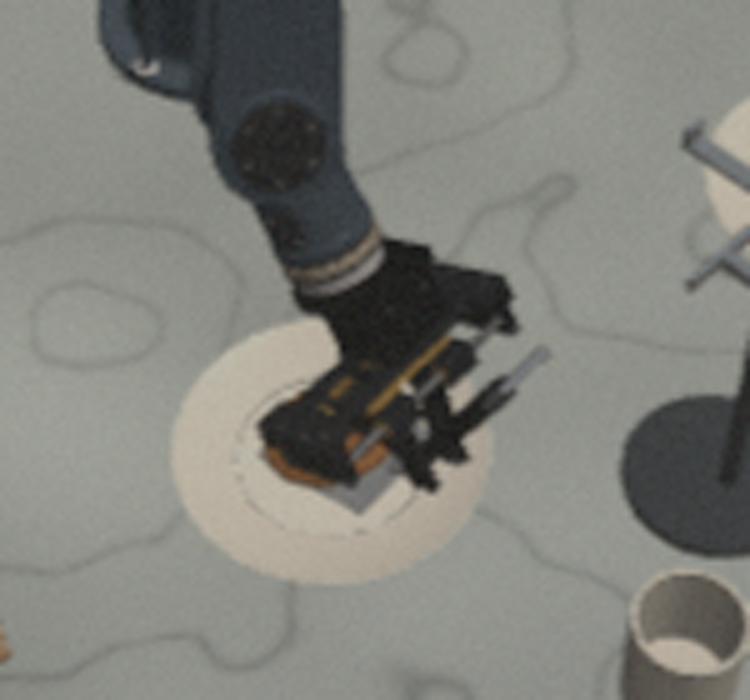

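Request:
jog_arm(
  motion=[-2,-3,0,0,0,2,-6,-6,0,0,0,4,-11,-9,0,0,0,7,-18,-11,0,0,0,9,-26,-6,0,0,0,9,-35,-1,0,0,0,9,-44,4,0,0,0,9,-53,9,0,0,0,9,-53,9,0,0,0,9],
)

```text
time_s: 29.55
position: [0.5896, 0.142, 0.1157]
tcp_rot: [[-0.591, 0.483, 0.646], [-0.5, 0.41, -0.763], [-0.633, -0.774, -0.001]]
force: [0.3, 0.1, -2.8]
opening: 0.249
```

```bash
python3 - <<'E'
from h import *
apply([-53,9,0,0,0,9]);status();now()
p,d=bot.capture("scene");cv2.imwrite("pics/s15z.png",cv2.resize(p[140:280,180:330,::-1],None,fx=5,fy=5,interpolation=2))
L=.010
for d,z,t in((-.05,.007,24),(-.075,.02,24),(-.09,.08,24)):
    a=np.radians(40);P,R=tool_for_edge(pl(d,z,40)+L*np.array([-np.sin(a),np.cos(a),0]),40,t);print(d,z,t,relm(P,R))
E
```

```text
t 29.55 p [0.5896 0.142  0.1157] cmd [0.5868 0.143  0.1155] roterr [ 0.27 -0.08  0.39] F [ 0.26  0.11 -2.83] M [-0.42  0.45  0.  ] open 0.249 q [-10.9  38.2 114.8  90.4  29.6 -44.3]
edge [0.4997 0.0671 0.007 ] heel [0.5766 0.1318 0.0517] tilt down deg 23.97 roll 0.24 yaw 40.04 sheet xy 0.0798 0.3955
-0.05 0.007 24 [-22.9  18.2   0.5   0.3  -0.1   0.1]
-0.075 0.02 24 [-50.5  23.7   0.6   0.3  -0.1   0.1]
-0.09 0.08 24 [-99.9 -13.5   0.4   0.3  -0.1   0.1]
```

View pics/s15z.png

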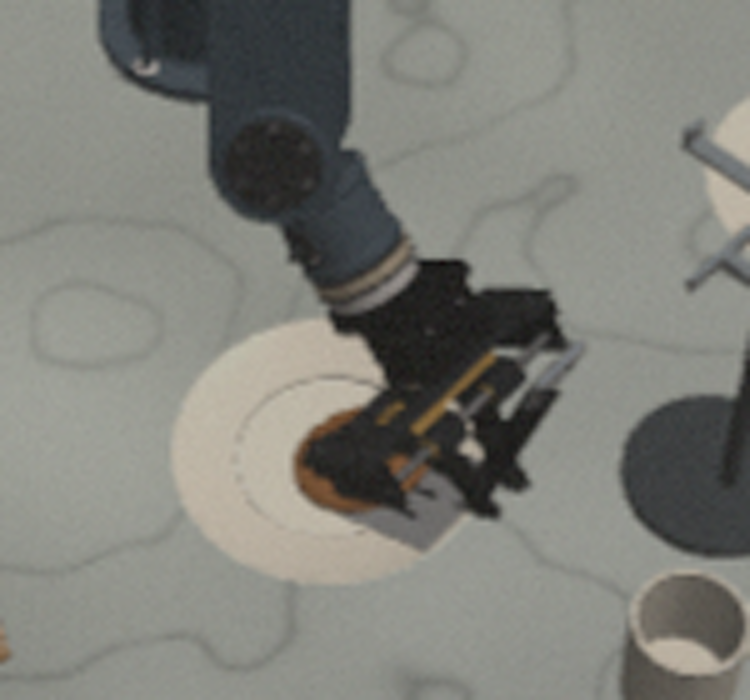

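```bash
python3 - <<'E'
from h import *
L=.010
for d,z,t in((.0,.009,24),(.015,.009,30),(.02,.008,36),(-.08,.010,36)):
    a=np.radians(40);P,R=tool_for_edge(pl(d,z,40)+L*np.array([-np.sin(a),np.cos(a),0]),40,t);print(d,z,t,P.round(3),relm(P,R),j6of(P,R))
E
```

```text
0.0 0.009 24 [0.573 0.128 0.118] [ 14.8 -14.8   0.2   0.3  -0.1   0.1] ([-13.1, 37.8, 117.1, 155.0], 92.1, 30.4, 'j6', np.float64(-48.5))
0.015 0.009 30 [0.553 0.111 0.129] [ 28.5 -40.8  -0.1   0.3  -0.1   6.1] ([-18.9, 38.5, 122.7, 161.2], 101.3, 38.3, 'j6', np.float64(-63.9))
0.02 0.008 36 [0.539 0.099 0.139] [ 36.8 -59.5  -0.2   0.3  -0.1  12.1] ([-24.1, 40.6, 126.9, 167.4], 105.8, 46.8, 'j6', np.float64(-74.7))
-0.08 0.01 36 [0.615 0.163 0.141] [-42.3   1.8   0.4   0.3  -0.1  12.1] ([-11.7, 40.6, 116.0, 156.5], 107.8, 40.0, 'j6', np.float64(-61.2))
```

Request:
jog_arm(
  motion=[6,-6,0,0,0,0,15,-15,0,0,0,1,22,-28,0,0,0,3,28,-41,0,0,0,6,33,-50,0,0,0,9,37,-59,0,0,0,12,37,-59,0,0,0,12,37,-59,0,0,0,12],
)

```text
time_s: 30.6
position: [0.5386, 0.0982, 0.1378]
tcp_rot: [[-0.48, 0.595, 0.644], [-0.403, 0.503, -0.765], [-0.779, -0.627, -0.001]]
force: [0.7, 0.5, -3.0]
opening: 0.247
```

```bash
python3 - <<'E'
from h import *
apply([37,-59,0,0,0,12]);status();now()
p,d=bot.capture("scene");cv2.imwrite("pics/s16z.png",cv2.resize(p[140:280,180:330,::-1],None,fx=5,fy=5,interpolation=2))
L=.010
for d,z,t in((-.01,.008,36),(-.04,.008,36),(-.08,.010,36),(-.08,.05,36),(-.1,.09,36)):
    a=np.radians(40);P,R=tool_for_edge(pl(d,z,40)+L*np.array([-np.sin(a),np.cos(a),0]),40,t);print(d,z,t,P.round(3),relm(P,R),j6of(P,R))
E
```

```text
t 30.6 p [0.5386 0.0982 0.1378] cmd [0.5367 0.1003 0.1382] roterr [ 0.33 -0.02  0.29] F [ 0.7   0.47 -3.05] M [-0.51  0.64 -0.02] open 0.247 q [-24.2  40.3 126.9 105.2  46.7 -74. ]
edge [0.4675 0.0396 0.0073] heel [0.536  0.0967 0.0718] tilt down deg 35.87 roll 0.29 yaw 39.84 sheet xy 0.0413 0.3779
-0.01 0.008 36 [0.562 0.118 0.139] [-19.8  23.1  -0.3   0.2  -0.1   0.1] ([-20.0, 40.4, 123.8, 164.2], 107.0, 44.9, 'j6', np.float64(-70.8))
-0.04 0.008 36 [0.585 0.138 0.139] [-38.7  46.3  -0.1   0.2  -0.1   0.1] ([-16.2, 40.5, 120.5, 161.0], 107.8, 42.9, 'j6', np.float64(-66.9))
-0.08 0.01 36 [0.615 0.163 0.141] [-65.5  76.1   0.2   0.2  -0.1   0.1] ([-11.7, 40.6, 116.0, 156.5], 107.8, 40.0, 'j6', np.float64(-61.2))
-0.08 0.05 36 [0.615 0.163 0.181] [-96.5  50.9  -0.1   0.2  -0.1   0.1] ([-11.7, 35.4, 115.2, 150.6], 100.7, 38.5, 'j6', np.float64(-52.1))
-0.1 0.09 36 [0.631 0.176 0.221] [-1.402e+02  4.120e+01 -1.000e-01  2.000e-01 -1.000e-01  1.000e-01] ([-9.7, 31.1, 111.7, 142.8], 92.4, 36.5, 'j6', np.float64(-39.6))
```

View pics/s16z.png

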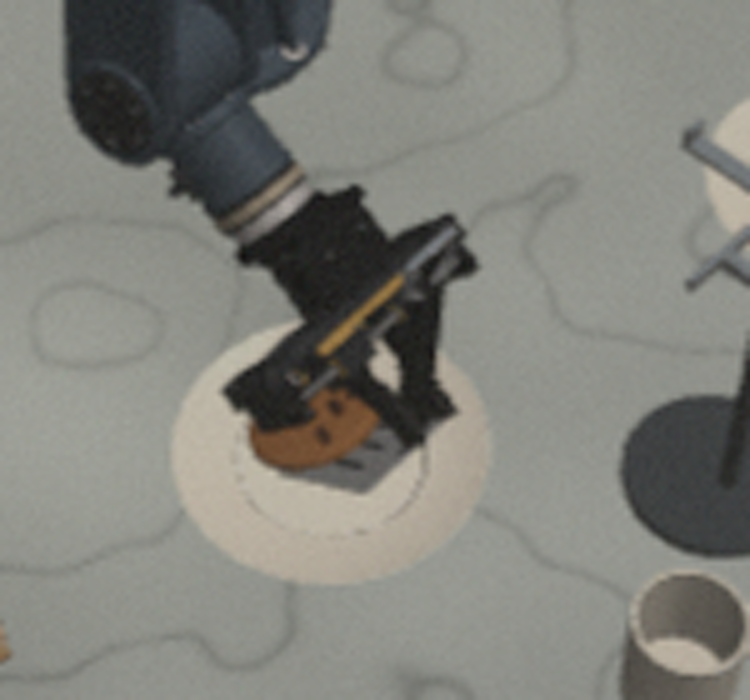

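Request:
jog_arm(
  motion=[-39,46,0,0,0,0,-66,76,0,0,0,0,-75,72,0,0,0,0,-97,51,0,0,0,0,-97,51,0,0,0,0],
)

```text
time_s: 31.28
position: [0.6159, 0.1643, 0.1837]
tcp_rot: [[-0.475, 0.597, 0.646], [-0.405, 0.504, -0.763], [-0.782, -0.624, 0.002]]
force: [0.1, -0.9, -2.3]
opening: 0.248
```

```bash
python3 - <<'E'
from h import *
apply([-97,51,0,0,0,0]);status();now()
p,d=bot.capture("scene");np.savez("pics/scene17.npz",p=p,d=d);cv2.imwrite("pics/s17z.png",cv2.resize(p[140:280,180:330,::-1],None,fx=5,fy=5,interpolation=2))
E
```

```text
t 31.27 p [0.6159 0.1643 0.1837] cmd [0.6136 0.1653 0.1813] roterr [ 0.33 -0.28  0.5 ] F [ 0.15 -0.87 -2.25] M [-0.56  0.64  0.01] open 0.248 q [-11.6  34.8 115.1  99.8  38.6 -51. ]
edge [0.5456 0.1055 0.0529] heel [0.6136 0.1629 0.1177] tilt down deg 36.08 roll 0.09 yaw 40.15 sheet xy 0.1345 0.4197
```

View pics/s17z.png

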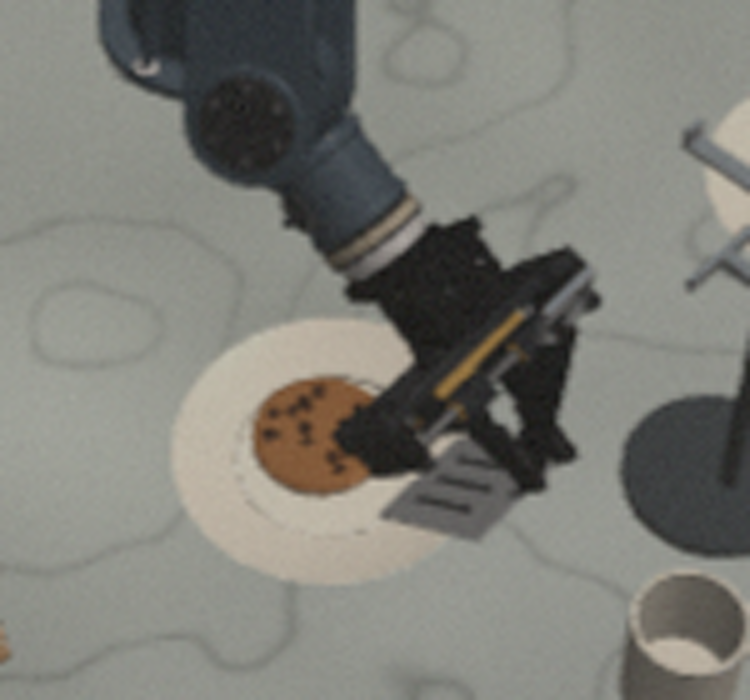

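The cookie lies flat in the well, with the turner clear. Planning the return to the hook.

```bash
cat >> h.py <<'E'
ST=np.array([.809,.588,0]);SL=np.array([-.588,.809,0])
def hangp(b,l,up): return ph-b*ST+l*SL+np.array([0,0,up])
E
python3 - <<'E'
from h import *
hsv=cv2.cvtColor(np.load("pics/scene17.npz")['p'],cv2.COLOR_RGB2HSV);m=((hsv[...,0]<20)&(hsv[...,1]>90)&(hsv[...,2]>50)).astype(np.uint8)
k,l,s,c=cv2.connectedComponentsWithStats(m)
for i in range(1,k):
    if s[i,4]>150 and 220<c[i][0]<280 and c[i][1]<260: print("cookie",s[i],onz("scene",s[i][0]+.5*105/133*0+s[i][2]/2,s[i][1]+s[i][3]/2,.015))
p,d=bot.capture("wrist");cv2.imwrite("pics/w18.png",p[:,:,::-1])
for b,lft,up,y,pd in((0.0,-.165,.09,40,39),(.05,-.13,.11,38,38),(.09,-.06,.11,36,35),(.09,0,.09,36,35),(.07,0,.03,36,35),(.045,0,.021,36,35),(0,0,.021,36,35)):
    R=Rh if pd==35 else tool(y,pd);P=hangp(b,lft,up);print(b,lft,up,P.round(3),relm(P,R),j6of(P,R))
E
```

```text
cookie [231 216  24  23 392] [0.47639896 0.03349748 0.015     ]
0.0 -0.165 0.09 [0.61  0.166 0.241] [-44.7 -39.5  -5.    0.2   0.1  -0.2] ([-11.5, 27.6, 113.6, 141.2], 88.4, 37.5, 'j6', np.float64(-36.3))
0.05 -0.13 0.11 [0.549 0.165 0.261] [-30.3 -88.6 -43.8   1.7   1.3   0.8] ([-13.2, 22.2, 122.0, 144.2], 93.7, 38.0, 'j6', np.float64(-42.2))
0.09 -0.06 0.11 [0.476 0.198 0.261] [  -8.1 -115.2 -116.6    3.5    2.3    4.1] ([-10.3, 20.8, 134.0, 154.8], 114.7, 40.8, 'j6', np.float64(-62.2))
0.09 0 0.09 [0.44  0.246 0.241] [   4.7  -98.8 -176.3    3.5    2.3    4.1] ([-0.4, 24.7, 138.1, 162.9], 133.7, 42.4, 'j6', np.float64(-75.3))
0.07 0 0.03 [0.457 0.258 0.181] [  38.7  -45.5 -174.5    3.5    2.3    4.1] ([2.1, 37.9, 138.3, 176.1], 144.6, 52.1, 'j6', np.float64(-87.5))
0.045 0 0.021 [0.477 0.273 0.172] [  30.   -20.5 -172.5    3.5    2.3    4.1] ([4.8, 38.7, 134.6, 173.3], 146.2, 49.7, 'j6', np.float64(-85.8))
0 0 0.021 [0.513 0.299 0.172] [   1.7   14.3 -169.1    3.5    2.3    4.1] ([8.7, 37.8, 127.9, 165.6], 146.5, 42.9, 'j6', np.float64(-80.7))
```

View pics/w18.png

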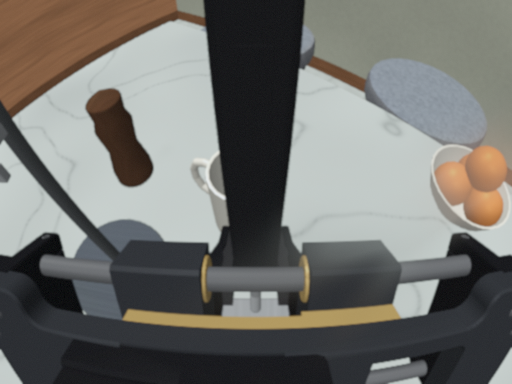

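```bash
python3 - <<'E'
import cv2,numpy as np
for f in("wrist3","w8","w18"):
    g=cv2.cvtColor(cv2.imread(f"pics/{f}.png"),cv2.COLOR_BGR2GRAY);o=[]
    for r in(2,40,80,120,160,200):
        row=g[r-1:r+2].mean(0);c=255
        while row[c]<60:c-=1
        e=255
        while row[e]<60:e+=1
        o.append((c,e,e-c))
    print(f,o)
E
```

```text
wrist3 [(198, 302, 104), (202, 299, 97), (207, 296, 89), (212, 293, 81), (213, 288, 75), (224, 283, 59)]
w8 [(200, 302, 102), (204, 299, 95), (208, 296, 88), (213, 292, 79), (219, 288, 69), (225, 283, 58)]
w18 [(203, 304, 101), (207, 301, 94), (211, 297, 86), (216, 293, 77), (220, 288, 68), (226, 284, 58)]
```

Request:
jog_arm(
  motion=[-15,-13,-2,0,0,0,-30,-27,-3,0,0,0,-45,-40,-5,0,0,0,-40,-57,-18,0,0,0,-35,-73,-31,1,1,0,-30,-89,-44,2,1,1,-23,-98,-68,2,2,2,-15,-107,-92,3,2,3,-8,-115,-117,3.5,2,4,-2,-110,-137,3.5,2,4,2,-104,-157,3.5,2,4,5,-99,-176,3.5,2,4,5,-99,-176,3.5,2,4,5,-99,-176,3.5,2,4],
)

```text
time_s: 33.12
position: [0.441, 0.2457, 0.2396]
tcp_rot: [[-0.457, 0.666, 0.59], [-0.341, 0.481, -0.808], [-0.821, -0.57, 0.007]]
force: [-0.3, 0.2, -0.9]
opening: 0.245
```

```bash
python3 - <<'E'
from h import *
apply([5,-99,-176,3.5,2,4]);status()
for n in("scene","top"):
    p,d=bot.capture(n);np.savez(f"pics/{n}19.npz",p=p,d=d)
p=np.load("pics/scene19.npz")['p'];cv2.imwrite("pics/s19z.png",cv2.resize(p[130:260,210:370,::-1],None,fx=5,fy=4.6,interpolation=2))
p=np.load("pics/top19.npz")['p'];cv2.imwrite("pics/t19z.png",cv2.convertScaleAbs(cv2.resize(p[130:270,160:320,::-1],None,fx=4.5,fy=4.5,interpolation=2),alpha=1.6))
for b,lft,up in((.07,0,.03),(.05,0,.021),(.045,0,.021),(0.003,0,.021),(0.003,0,.0)):
    P=hangp(b,lft,up);print(b,lft,up,P.round(3),relm(P,Rh),j6of(P,Rh))
E
```

```text
t 33.12 p [0.441  0.2457 0.2396] cmd [0.4389 0.2474 0.2408] roterr [ 0.28 -0.01  0.32] F [-0.3   0.21 -0.93] M [-0.43  0.7   0.02] open 0.245 q [ -0.4  24.5 138.2 133.6  42.1 -75.3]
0.07 0 0.03 [0.457 0.258 0.181] [36.8 50.  -1.4 -0.1  0.2  0.1] ([2.1, 37.9, 138.3, 176.1], 144.6, 52.1, 'j6', np.float64(-87.5))
0.05 0 0.021 [0.473 0.27  0.172] [32.7 71.5 -1.3 -0.1  0.2  0.1] ([4.3, 38.8, 135.4, 174.2], 146.1, 50.5, 'j6', np.float64(-86.4))
0.045 0 0.021 [0.477 0.273 0.172] [29.8 75.6 -1.3 -0.1  0.2  0.1] ([4.8, 38.7, 134.6, 173.3], 146.2, 49.7, 'j6', np.float64(-85.8))
0.003 0 0.021 [0.511 0.297 0.172] [ 5.6e+00  1.1e+02 -1.0e+00 -1.0e-01  2.0e-01  1.0e-01] ([8.5, 37.8, 128.3, 166.1], 146.5, 43.3, 'j6', np.float64(-81.0))
0.003 0 0.0 [0.511 0.297 0.151] [ 2.280e+01  1.221e+02 -1.100e+00 -1.000e-01  2.000e-01  1.000e-01] ([8.5, 41.3, 128.7, 170.1], 148.7, 46.7, 'j6', np.float64(-84.0))
```

View pics/s19z.png

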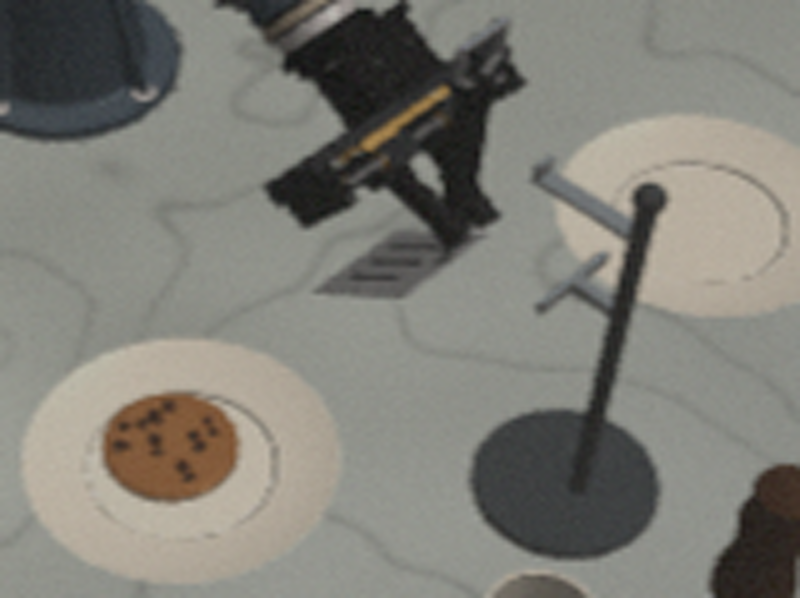

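View pics/t19z.png

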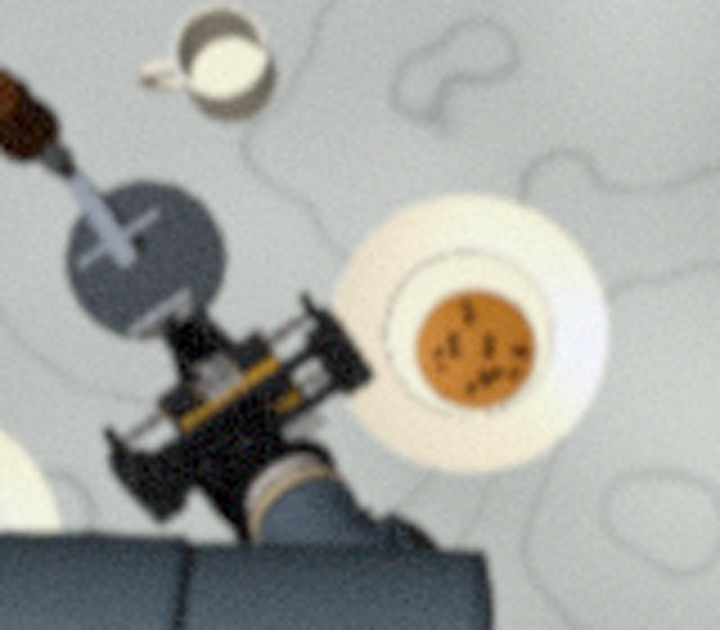

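```bash
python3 - <<'E'
from h import *
def sf(q): d=q-np.array([.514,.301,0]);return (d@ST).round(4),(d@SL).round(4),q[2]
for n,u,v,z in(("loopL",160+130/4.5,130+330/4.5,.418),("loopR",160+190/4.5,130+294/4.5,.418),("lip",160+127/4.5,130+260/4.5,.338),("strap0",160+75/4.5,130+178/4.5,.3265),("barL",160+82/4.5,130+268/4.5,.245),("barR",160+158/4.5,130+210/4.5,.245)):
    print(n,sf(onz("top",u,v,z)))
# scene: loop at crop (490,42)
print(sf(onz("scene",210+470/5,130+55/4.6,.418)),sf(onz("scene",210+508/5,130+22/4.6,.418)),"lip sc",sf(onz("scene",210+541/5,130+162/4.6,.338)))
E
```

```text
loopL (np.float64(-0.0855), np.float64(0.0215), np.float64(0.4179999999999999))
loopR (np.float64(-0.0878), np.float64(-0.0229), np.float64(0.4179999999999999))
lip (np.float64(-0.0279), np.float64(0.0014), np.float64(0.3380000000000001))
strap0 (np.float64(0.0439), np.float64(-0.0), np.float64(0.3265))
barL (np.float64(0.0072), np.float64(0.0357), np.float64(0.2450000000000001))
barR (np.float64(0.0118), np.float64(-0.0343), np.float64(0.2450000000000001))
(np.float64(-0.0796), np.float64(-0.022), np.float64(0.4179999999999999)) (np.float64(-0.084), np.float64(0.0182), np.float64(0.4179999999999999)) lip sc (np.float64(-0.0282), np.float64(-0.0024), np.float64(0.3380000000000002))
```

Request:
jog_arm(
  motion=[12,16,-1,0,0,0,24,33,-1,0,0,0,37,50,-1,0,0,0,35,61,-1,0,0,0,33,71,-1,0,0,0,33,71,-1,0,0,0,28,78,-1,0,0,0,23,85,-1,0,0,0,18,92,-1,0,0,0,12,100,-1,0,0,0,7,107,-1,0,0,0,7,107,-1,0,0,0],
)

```text
time_s: 34.72
position: [0.5086, 0.2965, 0.1734]
tcp_rot: [[-0.455, 0.666, 0.591], [-0.341, 0.482, -0.807], [-0.822, -0.569, 0.008]]
force: [0.2, 0.3, -2.9]
opening: 0.247
```

```bash
python3 - <<'E'
from h import *
apply([7,107,-1,0,0,0]);status()
p,d=bot.capture("scene");cv2.imwrite("pics/s20z.png",cv2.resize(p[140:240,280:370,::-1],None,fx=6,fy=6,interpolation=2))
P=hangp(.006,0,0);print(relm(P,Rh))
E
```

```text
t 34.73 p [0.5086 0.2965 0.1734] cmd [0.5057 0.2975 0.1735] roterr [ 0.26 -0.09  0.42] F [ 0.15  0.29 -2.94] M [-0.53  0.7   0.02] open 0.247 q [  8.5  37.2 128.8 146.4  43.2 -81.2]
[18.1 12.6  0.6  0.   0.2  0.1]
```

View pics/s20z.png

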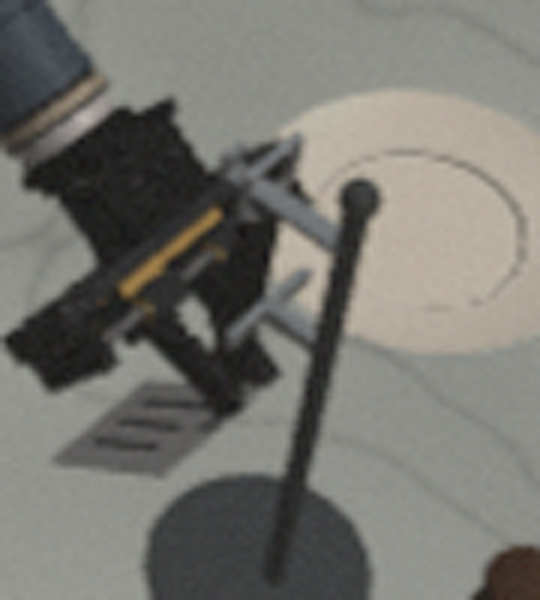

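The loop stands over the strap, threaded past the lip. Lowering.

Request:
jog_arm(
  motion=[4,3,0,0,0,0,8,6,0,0,0,0,12,8,0,0,0,0,15,10,0,0,0,0,17,12,0,0,0,0,17,12,0,0,0,0,17,12,0,0,0,0],
)

```text
time_s: 35.65
position: [0.5082, 0.296, 0.1524]
tcp_rot: [[-0.457, 0.666, 0.59], [-0.341, 0.482, -0.807], [-0.822, -0.57, 0.007]]
force: [0.6, -0.3, -2.0]
opening: 0.245
```

```bash
python3 - <<'E'
from h import *
apply([17,12,0,0,0,0]);status()
p,d=bot.capture("scene");cv2.imwrite("pics/s21z.png",cv2.resize(p[140:240,280:370,::-1],None,fx=6,fy=6,interpolation=2))
P=hangp(.006,0,0);print(relm(P,Rh))
E
```

```text
t 35.65 p [0.5082 0.296  0.1524] cmd [0.5058 0.2975 0.1527] roterr [ 0.27 -0.04  0.36] F [ 0.59 -0.3  -1.97] M [-0.46  0.7   0.02] open 0.245 q [  8.4  40.8 129.3 148.5  46.6 -84.2]
[ 1.2  0.8  0.4 -0.   0.2  0.1]
```

View pics/s21z.png

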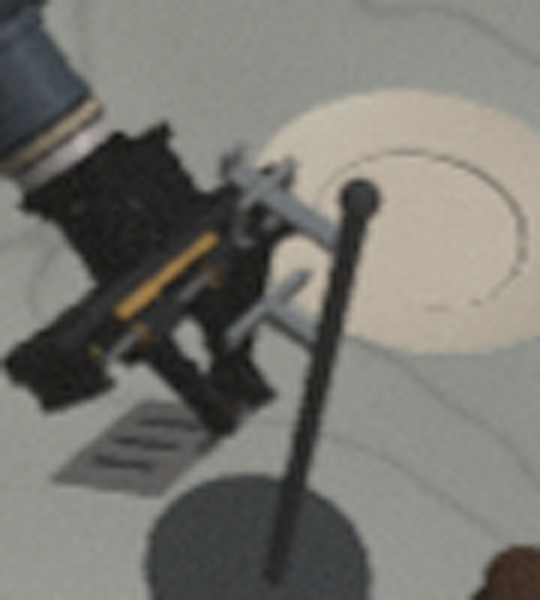

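Request:
jog_arm(
  motion=[1,0.5,0,0,0,0,1.5,1,0,0,0,0,2,1.5,0,0,0,0,2,1.5,0,0,0,0],
)

```text
time_s: 36.2
position: [0.509, 0.2964, 0.151]
tcp_rot: [[-0.454, 0.668, 0.59], [-0.34, 0.483, -0.807], [-0.824, -0.567, 0.008]]
force: [-0.9, -0.0, 3.4]
opening: 0.251
```

Request:
jog_arm(
  motion=[1,0.5,0,0,0,0,1,0.5,0,0,0,0,1,0.5,0,0,0,0],
)

```text
time_s: 36.58
position: [0.5095, 0.2965, 0.1509]
tcp_rot: [[-0.452, 0.669, 0.59], [-0.338, 0.484, -0.807], [-0.826, -0.564, 0.008]]
force: [-0.2, -0.2, 7.5]
opening: 0.248
```

```bash
python3 - <<'E'
from h import *
apply([3,2,0,0,0,0]);status()
E
```

```text
t 36.58 p [0.5095 0.2965 0.1509] cmd [0.5057 0.2974 0.1491] roterr [ 0.29 -0.09  0.75] F [-0.22 -0.22  7.46] M [ 0.3  -0.33  0.04] open 0.248 q [  8.4  41.3 129.3 148.9  47.4 -84.7]
```

Resting on the strap with about 10 N of load. I'll ease up 1 mm and release.

Request:
jog_arm(
  motion=[-1,-0.5,0,0,0,0,-1,-0.5,0,0,0,0,-1,-0.5,0,0,0,0],
)

```text
time_s: 36.95
position: [0.5089, 0.2963, 0.1509]
tcp_rot: [[-0.454, 0.667, 0.59], [-0.34, 0.483, -0.807], [-0.824, -0.567, 0.007]]
force: [-0.5, -0.1, 6.3]
opening: 0.251
```

Request:
jog_arm(
  motion=[0,0,0,0,0,0,0,0,0,0,0,0,0,0,0,0,0,0,0,0,0,0,0,0,0,0,0,0,0,0,0,0,0,0,0,0,0,0,0,0,0,0],
  gripper=1,
)

```text
time_s: 37.83
position: [0.5082, 0.296, 0.1498]
tcp_rot: [[-0.457, 0.666, 0.59], [-0.341, 0.482, -0.807], [-0.822, -0.57, 0.007]]
force: [-0.5, -0.2, -0.3]
opening: 0.953
```

```bash
python3 - <<'E'
from h import *
apply([-1,-.5,0,0,0,0]);status()
p,d=bot.capture("scene");cv2.imwrite("pics/s22z.png",cv2.resize(p[140:240,280:370,::-1],None,fx=6,fy=6,interpolation=2))
p,d=bot.capture("wrist");cv2.imwrite("pics/w22.png",p[:,:,::-1])
E
```

```text
t 37.83 p [0.5082 0.296  0.1498] cmd [0.5058 0.2975 0.1502] roterr [ 0.27 -0.03  0.34] F [-0.46 -0.16 -0.32] M [-0.36  0.53  0.04] open 0.953 q [  8.4  41.2 129.3 148.8  47.  -84.5]
```

View pics/s22z.png

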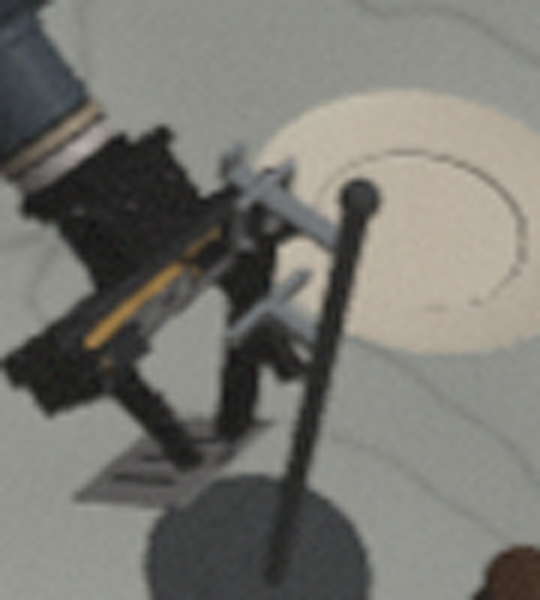

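View pics/w22.png

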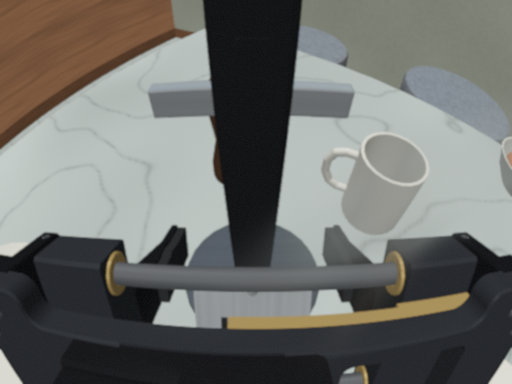

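Request:
jog_arm(
  motion=[0,-6,0,0,0,0,0,-18,0,0,0,0,0,-34,0,0,0,0,0,-52,0,0,0,0,0,-70,0,0,0,0,0,-82,0,0,0,0,0,-82,0,0,0,0,-20,-95,0,0,0,0,-40,-110,0,0,0,0,-40,-110,0,0,0,0,-40,-110,0,0,0,0],
)

```text
time_s: 39.3
position: [0.4534, 0.2567, 0.245]
tcp_rot: [[-0.457, 0.666, 0.59], [-0.341, 0.481, -0.807], [-0.821, -0.57, 0.007]]
force: [0.9, 0.9, -0.8]
opening: 1.0
```

```bash
python3 - <<'E'
from h import *
apply([-40,-110,0,0,0,0]);status()
for n in("scene","top"):
    p,d=bot.capture(n);np.savez(f"pics/{n}23.npz",p=p,d=d)
p=np.load("pics/scene23.npz")['p'];cv2.imwrite("pics/s23z.png",cv2.resize(p[130:290,170:370,::-1],None,fx=4,fy=3.7,interpolation=2))
p=np.load("pics/top23.npz")['p'];cv2.imwrite("pics/t23z.png",cv2.convertScaleAbs(cv2.resize(p[130:270,160:320,::-1],None,fx=4.5,fy=4.2,interpolation=2),alpha=1.6))
hsv=cv2.cvtColor(p,cv2.COLOR_RGB2HSV);g=hsv[...,2]
m=((hsv[...,0]<20)&(hsv[...,1]>100)&(g>50)).astype(np.uint8);k,l,s,c=cv2.connectedComponentsWithStats(m)
for i in range(1,k):
    if s[i,4]>150: print("cookie?",s[i],onz("top",*c[i],.016))
m=((hsv[...,0]<45)&(hsv[...,0]>12)&(g>110)&(hsv[...,1]<255)).astype(np.uint8);k,l,s,c=cv2.connectedComponentsWithStats(m)
for i in range(1,k):
    if s[i,4]>1500: print("plate?",s[i],onz("top",s[i][0]+s[i][2]/2,s[i][1]+s[i][3]/2,.021))
E
```

```text
t 39.3 p [0.4534 0.2567 0.245 ] cmd [0.4517 0.2581 0.2462] roterr [ 0.27 -0.04  0.33] F [ 0.9   0.94 -0.79] M [-0.41  0.46 -0.  ] open 1.0 q [  2.   23.5 135.5 133.3  39.  -72. ]
cookie? [257  75  31  29 597] [0.94646782 0.02269016 0.016     ]
cookie? [253 195  26  25 511] [0.47465048 0.03965931 0.016     ]
plate? [ 233  172   62   65 2645] [0.48414457 0.04495764 0.021     ]
plate? [ 110  219   65   67 2708] [0.2909045  0.49857295 0.021     ]
```

View pics/s23z.png

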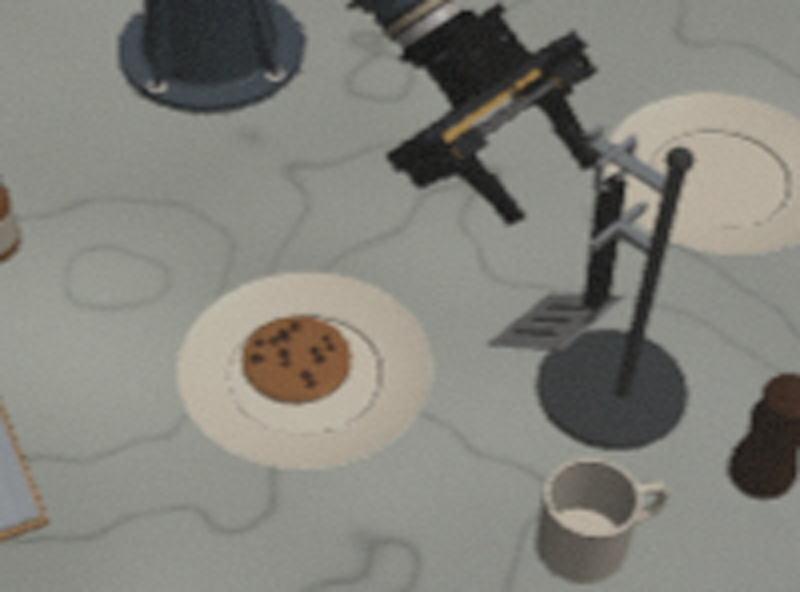

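View pics/t23z.png

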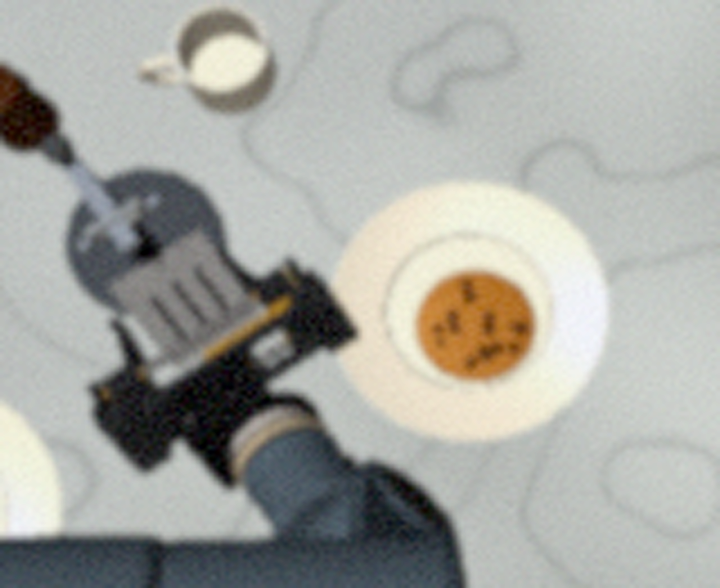

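The cookie is flat, about 14 mm from the plate's centre. The turner hangs on the hook and the gripper is clear. I'll hold briefly so it settles, then hand in.

Request:
jog_arm(
  motion=[-10,-10,0,0,0,0,-20,-20,0,0,0,0,-20,-20,0,0,0,0,-20,-20,0,0,0,0,-20,-20,0,0,0,0,-20,-20,0,0,0,0,-20,-20,0,0,0,0,-20,-20,0,0,0,0],
)

```text
time_s: 40.4
position: [0.4491, 0.2538, 0.2731]
tcp_rot: [[-0.457, 0.666, 0.59], [-0.341, 0.482, -0.807], [-0.822, -0.57, 0.007]]
force: [0.0, 0.3, 0.8]
opening: 1.002
```

```bash
python3 - <<'E'
from h import *
p,d=bot.capture("scene");a=np.load("pics/scene23.npz")['p'];q,d=bot.capture("scene")
r=lambda x,y:np.abs(x.astype(int)-y)[190:240,290:345].mean().round(2)
print("change turner area",r(p,a),r(p,q))
s=bot.read_state();print(s['time_s'],s['force'].round(2),s['qvel'].round(1))
bot.hand_in()
E
```

```text
change turner area 2.11 1.96
40.5 [ 0.27  0.17 -0.36] [ 0.  -0.2  0.  -0.1 -0.   0.1]
the job is handed in; nothing more can be done
```

I carried the cookie to the right-hand plate with the turner, hung the turner back on its hook, and handed in at about 40.5 s. No verdict was reported.

- **Cookie:** the last pictures show it lying flat in the plate's well, about 14 mm from the plate's centre (limit 50 mm). The first attempt to slide it off at a 24° tilt failed because it was dragged back with the blade. I moved forward again, tilted to 36° and pulled away quickly.
- **Turner:** it hangs upright by its loop on the strap, against the rest bar. The picture difference over it in the last second was at noise level.
- **Robot:** the gripper is open and clear of everything, with wrist force near zero. The mug and mill look unmoved. I did not measure the jar again after the moves.
- **What disagreed:** the blade met the sheet about 1.5 mm lower than I had calculated, so I used the force reading there. The handle had tilted about 1° in the grip. While hanging it I pressed the strap with about 10 N before letting go.

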